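Clear the loose metal, then show the suspect cell to the inspection camera

TASK

Loose metal must not lie about while a cell is drawn from an opened battery pack: first put the bolt (with its nut) and the flat copper link into the round hardware tub, in either order. Then draw the cell that stands alone in the emptied end of the black holder up out of its socket and show its lower, flat end to the inspection camera: the cell in line with the lens, square to it whichever way the camera is tilted, the flat end about 40 mm from the glass. Do not touch the camera or disturb the tape, screwdriver and multimeter, and finish there, still holding the cell steady in the air.

Things in the scene. Friction and masses are not known exactly. Their poses are not given: they have to be found in the camera images.
- cell: Cylindrical battery cell with a blue plastic wrap, 18 mm diameter, 65 mm long, about 46 g, standing upright alone in a socket of the holder. Origin: centre of its lower, flat (bare steel, negative) end; z runs along the cell to the upper end.
- cell_top (a point): Centre of the cell's upper (button) end, 65 mm from its origin along its z.
- holder: Black plastic cell holder fixed to the bench: 5 (x) by 8 (y) sockets at 20.25 mm pitch, 103 x 163 mm, grid top 11 mm and socket floor 2 mm above the bench. Origin: centre of its underside. Its +y end (local y 20 to 81 mm) is full of welded-in cells, 69 mm tall; the rest is empty but for the lone cell, which has only the flat grid within 40 mm around it.
- socket (a point): Centre of the mouth of the lone cell's socket, holder local (0, -30.4 mm), 11 mm above the bench; the socket is 19 mm square and 9 mm deep, the cell sits in it with light play and is drawn up freely.
- bolt: Steel hex bolt with its nut on the end, 57 mm long, lying on the bench along its own x. Shank 10 mm diameter; head and nut 17 mm across flats, so the axis lies 8.5 mm above the bench. Head from x = -28.5 to -22 mm, nut from x = 18 to 26 mm, bare shank between. Origin: below the shank at bench height, on its underside. About 56 g.
- link: Flat copper link bar, 80 mm (own x) by 20 mm (own y) by 5 mm thick, a hole near each end, lying flat on the bench. Origin: centre of its underside. About 68 g.
- tub: Loose round open white plastic hardware tub, 50 mm high, 152 mm across the rim, 116 mm across the bottom, wall and bottom 3 mm, 150 g. Origin: centre of its underside; z up.
- camera: Inspection camera looking upwards: steel base 115 x 95 x 12 mm, fixed; two aluminium cheeks carry a black tube, up to 42 mm diameter and 115 mm long, on a stiff pivot 98 mm above the bench. The tube leans towards the base's -x side, 0.2 to 0.6 rad from vertical. Origin: centre of the base's underside.
- lens (a point): Centre of the camera's front glass at the upper end of the tube, about 144 to 153 mm above the bench; its z axis points out of the lens along the line of sight (up and leaning over).
- tape: Roll of black tape, 88 mm diameter, 19 mm high, lying flat; leave alone. Origin: centre of its underside.
- screwdriver: Screwdriver, 200 mm long, lying on the bench beyond the holder; leave alone.
- meter: Yellow handheld multimeter, 75 x 150 x 40 mm, lying on the bench; leave alone. Origin: centre of its underside.
There are look-alikes about, which are no part of the job. Of the things that look like the link, take the one that is nearest to the robot's base at the start.

How it is judged (in metres and radians):
On the way, in this order (a step that is already met when the one before it is completed fails the run):
1. bolt and link lie in the tub, let go, while the cell is still in its socket (horizontal distance between each of bolt, link and tub below 0.062 m and z of bolt in the frame of tub between -0.003 and 0.045 m and contact force between each of bolt, link and the fingers below 0.05 N and z of link in the frame of tub between -0.003 and 0.045 m and angle between tub's own z axis and vertical below 0.2 rad and distance between cell and socket below 0.012 m), for 0.2 s.
2. the cell is held by the fingers, lifted clear of the holder (z of cell in the frame of holder above 0.02 m and contact force between the fingers and cell above 0.5 N), for 0.1 s.
At the end, for the whole second after the job is handed in: Bolt and link lie in the upright tub, let go. The cell is held still in the air by the fingers alone, flat end 30 to 50 mm from the glass, within 10 mm of the line of sight each way, its axis within 0.17 rad of that line (horizontal distance between each of bolt, link and tub below 0.062 m and z of bolt in the frame of tub between -0.003 and 0.045 m and contact force between each of bolt, link and the fingers below 0.05 N and z of link in the frame of tub between -0.003 and 0.045 m and angle between tub's own z axis and vertical below 0.2 rad and x of cell in the frame of lens between -0.01 and 0.01 m and y of cell in the frame of lens between -0.01 and 0.01 m and z of cell in the frame of lens between 0.03 and 0.05 m and z of cell_top in the frame of lens above 0.08 m and angle between the z axis of cell and the z axis of lens, either way round below 0.17 rad and contact force between the fingers and cell above 1 N and contact force between cell and camera below 0.05 N and contact force between cell and holder below 0.05 N and height (world z) of cell above 0.12 m and linear speed of cell below 0.02 m/s); the arm keeps its last pose, push and grip.
It fails at once if the camera is touched (contact force between any of the arm, the fingers, cell, bolt, link and camera above 1 N).
It fails at once if a bystander is disturbed (moved more than 25 mm) (distance of any of tape, screwdriver, meter from where it was at the start of the episode above 0.025 m).
It also fails if it takes over 64 s, if anything falls off the work surface, if the arm or the gripper's body presses on something with over 40 N, if the wrist force passes 120 N, or if a joint passes its speed limit or range.

ROBOT

A 6-joint arm with a two-finger parallel gripper is mounted at the origin on the work surface. World frame = base frame: x ahead of the robot, y to its left, z up, the work surface at z = 0. Lengths are in mm, angles in rad, forces in N, time in s.
With the tool pointing down it reaches from about 400 to 925 mm from the base axis. Payload 12.5 kg.
Tool frame: the origin (TCP) lies at the very end of the fingers, on their centre line; the grasp point (between the pads) lies behind it (env.grip_depth is the z of the grasp point in the tool frame, in mm); z points along the fingers, y is the line along which they close (so a half turn about z gives the same grasp; the last joint's range is limited). The gripper opens to 95 mm and grips with 3 to 60 N. Pads are 20 mm wide; open, the fingers measure 119 mm over their backs; the gripper's body (75 mm by 180 mm) begins 59 mm behind the grasp point.
Start: joints at [-1.411, 0.491, 1.559, -0, 1.092, -0.106], TCP at [164.199, -603.066, 184.561] pointing down, gripper open.
Joint ranges: [-3.1, 3.1], [-0.84, 2.19], [0.05, 2.79], [-1.13, 4.28], [0.06, 2.93], [-2.69, 2.69]. Speed limits (rad/s): [2.22, 2.22, 2.79, 3.14, 3.14, 3.14].

INTERFACE

Orientations are given as [roll, pitch, yaw] about the fixed x, y, z axes, in that order (R = Rz(yaw) Ry(pitch) Rx(roll)).
In Python, from cell import env, optics gives the robot as it stands.
- The arm moves only by the tool step_arm, never from a script. Its argument "moves" is a list of rows, each an object of numbers: "tx", "ty", "tz": the shift along the tool's x, y, z in mm; "roll": the turn about the tool's z in rad. In form: [{"tx": .., "ty": .., "tz": .., "roll": ..}, ...]. A call has 1 to 12 rows; each row is the pose to reach, as a shift and turn from the pose commanded when the call began, along the tool's axes at that moment; what a row does not reach only later rows make up. A row lasts 1/12 s, in which the tool goes at most 41.7 mm and 7.16 degrees, less where a joint would pass 70% of its speed; a pose out of reach is approached as far as the arm can. A call with a gripper value outside its range is refused whole. "grip" is the finger opening in mm, from 0 to 95.1, set as the call begins (left out, the last holds). The fingers move at their own pace and stop on an object; the grip force is fixed at half the most. Time passes only in rows, so rows that repeat a pose let the fingers close. It gives the time, the measured TCP pose, the force, the opening and the grip force at its end, in the units of the state.
- env.state(): the state, without advancing time (a new reading comes with each control period).
- optics.read_camera(name): name is "scene" or "top" or "wrist"; returns a dict with "pixels" (384x512x3 uint8, blue, green, red), "mtx" (3x3 intrinsics, pixels), "dist" ([k1, k2, p1, p2, k3] as OpenCV has them; the pictures are not rectified), "view" (4x4, takes a point from world to camera coordinates). Camera axes: x right, y down, z forward; pixel columns grow to the right and rows downward; lengths in mm; the calibration is good to about 2 mm. A picture is of the moment at which its call begins. There is no depth.
- env.job_done(): hands the job in; it is judged then, once.
The state is a dict: "t": time; "joints": joint angles; "qvel": joint speeds; "tau": joint torques, N m; "eef_pos": TCP position; "tcp_rot": TCP orientation; "ft_force": force on the tool from outside, world axes, zero at the start; "moment": the same for the moment, N m; "opening": opening from 0.0 (shut) to 1.0 (fully open); "grip_force": force on a finger pad.
Only numpy, scipy, OpenCV 4.12 (cv2) and the standard library are available. Lean on these libraries where they do the work, as an engineer would, in place of code of your own. Each camera call takes 0.05 s, during which the arm holds its last target. There are 200 camera calls.

## Working session

There is one attempt and no reset: what is moved stays moved. The work goes in short steps, Python scripts to look and compute and a tool call to move; the robot and the scene stay as the last step left them, time stands still between calls to the robot, and variables do not carry over. Pictures are saved under pics/ and viewed, at most 10 in all, crops included, and the job is handed in when it is done.

Besides the shell and the picture viewer there is one more tool, called after "Request:" as name(argument=value, ...), one argument or row to a line, values as JSON. step_arm: Moves the arm, as the interface text tells. Its arguments: {"type":"object","properties":{"moves":{"type":"array"},"grip":{"type":"number"}},"required":["moves"]}

```bash
ls; mkdir -p pics; python3 - <<'E'
from cell import env, optics
import cv2,numpy as np,pickle
print(env.state(), env.grip_depth)
for n in("scene","top","wrist"):
    d=optics.read_camera(n); pickle.dump(d,open(f"pics/{n}0.pkl","wb"))
    print(n,d["mtx"],d["dist"],np.round(d["view"],3))
    if n!="wrist": cv2.imwrite(f"pics/{n}0.png",cv2.resize(d["pixels"],(800,600),interpolation=cv2.INTER_CUBIC))
E
```

```text
pics
{'t': 0.0, 'joints': array([-1.41058533e+00,  4.91528127e-01,  1.55947832e+00, -4.54952190e-06,
        1.09169492e+00, -1.05616405e-01]), 'qvel': array([ 3.05492782e-04,  1.55169378e-03,  2.42594876e-05,  1.74198347e-03,
       -5.12578699e-04,  9.71117275e-04]), 'tau': array([-1.59080631e-03, -6.12656665e+01, -2.58182520e+01,  6.91985758e-02,
        4.81653807e-02, -1.17210602e-04]), 'eef_pos': array([ 164.15649831, -602.75544889,  183.97135606]), 'tcp_rot': array([-3.14048970e+00, -1.12867457e-04,  2.65829441e-01]), 'ft_force': array([-0.14574461, -0.21161105,  0.01523004]), 'moment': array([-0.02338638, -0.02600698, -0.015715  ]), 'grip_force': 0.0, 'opening': 0.996909054014249} -18.8
scene [[496.75821151   0.         250.45214641]
 [  0.         496.75821151 193.3750883 ]
 [  0.           0.           1.        ]] [0.04990197 0.         0.         0.         0.        ] [[ 8.820000e-01  4.710000e-01 -6.000000e-03 -5.248290e+02]
 [ 3.030000e-01 -5.790000e-01 -7.570000e-01 -5.846600e+01]
 [-3.600000e-01  6.660000e-01 -6.540000e-01  1.661592e+03]
 [ 0.000000e+00  0.000000e+00
[... 171 characters left out ...]
577  0.          0.          0.          0.        ] [[-2.000000e-03 -1.000000e+00  1.000000e-03  1.940800e+01]
 [-9.790000e-01  2.000000e-03 -2.020000e-01  5.709590e+02]
 [ 2.020000e-01 -1.000000e-03 -9.790000e-01  1.332923e+03]
 [ 0.000000e+00  0.000000e+00  0.000000e+00  1.000000e+00]]
wrist [[334.96976448   0.         252.23992106]
 [  0.         334.96976448 186.01019831]
 [  0.           0.           1.        ]] [-0.0739495  0.         0.         0.         0.       ] [[ 2.63000e-01 -9.65000e-01 -1.00000e-03 -6.24471e+02]
 [-9.29000e-01 -2.54000e-01  2.69000e-01 -3.12370e+01]
 [-2.59000e-01 -7.00000e-02 -9.63000e-01  3.91093e+02]
 [ 0.00000e+00  0.00000e+00  0.00000e+00  1.00000e+00]]
```

View pics/top0.png

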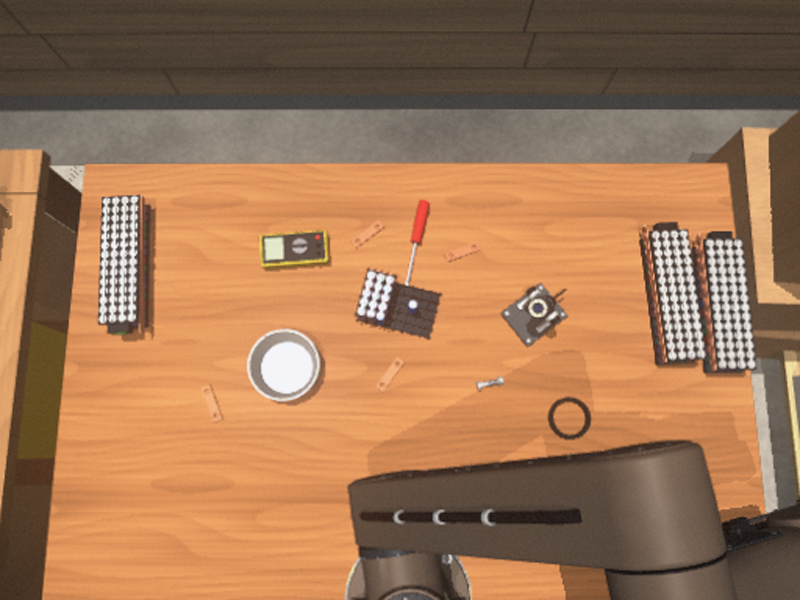

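View pics/scene0.png

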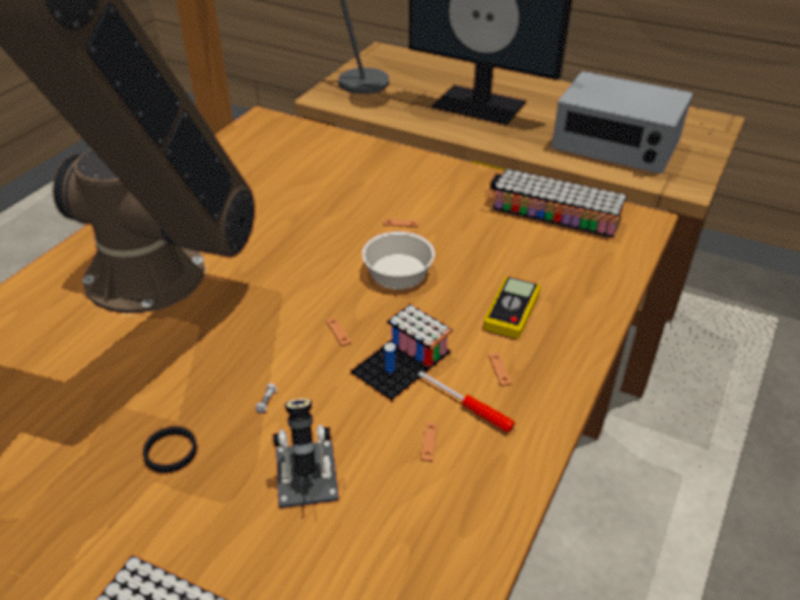

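The top picture (800x600) shows the bolt at (490,383), the tub at (284,366), the holder at (398,303) with the lone cell at (412,304), the inspection camera at (535,312) and the tape at (569,418). Four things look like the link: (390,374), (212,403), (368,235) and (462,252). I'll compute their distances to the base, then check the choice in a close crop.

```bash
cat > h.py <<'E'
import cv2,numpy as np,pickle
from scipy.spatial.transform import Rotation as R
def ray(d,uv):
    n=cv2.undistortPoints(np.array([[uv]],float),d["mtx"],d["dist"])[0,0]
    V=d["view"]; Rm=V[:3,:3]; c=-Rm.T@V[:3,3]
    return c,Rm.T@np.array([*n,1.])
def onz(d,uv,z):
    c,r=ray(d,uv); return c+r*(z-c[2])/r[2]
def proj(d,P):
    P=np.atleast_2d(P).astype(float)
    return cv2.projectPoints(P,cv2.Rodrigues(d["view"][:3,:3])[0],d["view"][:3,3],d["mtx"],d["dist"])[0][:,0]
def tri(obs):
    A=np.zeros((3,3));b=np.zeros(3)
    for d,uv in obs:
        c,r=ray(d,uv); r=r/np.linalg.norm(r); M=np.eye(3)-np.outer(r,r);A+=M;b+=M@c
    return np.linalg.solve(A,b)
def load(n): return pickle.load(open(f"pics/{n}.pkl","rb"))
E
python3 - <<'E'
from h import *
t=load("top0");s=load("scene0");k=1.5625
for n,u,v,z in [("L1",390,374,5),("L2",212,403,5),("L3",368,235,5),("L4",462,252,5),("bolt",490,383,8),("tubrim",284,366,50),("celltop",412,304,67),("hold",398,303,11),("cam",535,315,12),("tape",569,418,19),("meter",294,249,40)]:
    p=onz(t,(u/k,v/k),z); print(n,np.round(p),np.hypot(*p[:2]).round())
# lens, from both
print("lens",tri([(t,(540/k,308/k)),(s,(299/k,405/k))]))
print("celltop",tri([(t,(412/k,304/k)),(s,(391/k,346/k))]))
im=cv2.resize(t["pixels"][170:290,150:385],None,fx=3.4,fy=3.4,interpolation=cv2.INTER_CUBIC);cv2.imwrite("pics/crop1.png",im)
E
```

```text
L1 [454.  36.   5.] 455.0
L2 [392. 418.   5.] 573.0
L3 [768.  86.   5.] 773.0
L4 [ 728. -125.    5.] 739.0
bolt [ 434. -179.    8.] 469.0
tubrim [466. 258.  50.] 532.0
celltop [595. -11.  67.] 595.0
hold [610.  19.  11.] 610.0
cam [ 582. -281.   12.] 646.0
tape [ 358. -342.   19.] 495.0
meter [725. 246.  40.] 765.0
lens [ 571.62384901 -261.5248716   143.51509147]
celltop [597.19372673  -9.49205002  64.28489911]
```

View pics/crop1.png

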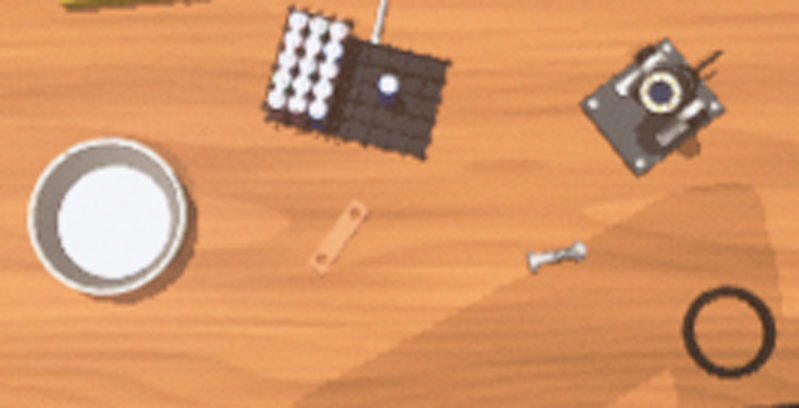

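Nearest look-alike is the one at top (390,374), 455 mm from the base; the crop confirms a flat copper bar with two holes. The bolt is at crop (556,256). Next I compute the approach.

```bash
cat >> h.py <<'E'
from cell import env,optics
def shift(x,y,z,yaw,half=True):
    s=env.state(); p=s["eef_pos"]; y0=s["tcp_rot"][2]; d=np.array([x,y,z])-p
    ex=np.array([np.cos(y0),np.sin(y0)]); ey=np.array([np.sin(y0),-np.cos(y0)])
    j1=np.arctan2(y,x)
    c=[yaw+k*np.pi*(1 if half else 2) for k in(-2,-1,0,1,2)]; c=[a for a in c if abs(j1+np.pi/2-a)<2.5]
    yb=min(c,key=lambda a:abs(a-y0))
    print("from",p.round(1),round(y0,3),"-> tx %.1f ty %.1f tz %.1f roll %.3f"%(d[:2]@ex,d[:2]@ey,-d[2],-(yb-y0)),"yaw",round(yb,3))
def snap(n,name):
    d=optics.read_camera(n); pickle.dump(d,open(f"pics/{name}.pkl","wb")); return d
E
python3 - <<'E'
from h import *
t=load("top0")
def seg(d,box,f):
    u0,u1,v0,v1=box; im=d["pixels"][v0:v1,u0:u1].astype(int); m=f(im).astype(np.uint8)
    n,l,st,c=cv2.connectedComponentsWithStats(m); i=1+np.argmax(st[1:,4]); pts=np.argwhere(l==i)[:,::-1]+[u0,v0]; return pts
pts=seg(t,(300,328,236,254),lambda i:(i[...,2]-i[...,0])<70)
W=np.array([onz(t,p+0.,8.5)[:2] for p in pts]); r=cv2.minAreaRect(W.astype(np.float32)); 
e,v=np.linalg.eigh(np.cov(W.T)); print("bolt",len(W),W.mean(0),r,np.arctan2(*v[::-1,1]))
k=lambda u,v:(u/3.4+150,v/3.4+170)
a=onz(t,k(357,205),5);b=onz(t,k(318,270),5);print("link",(a+b)/2,np.linalg.norm(a-b),np.arctan2(*(a-b)[1::-1]))
th=np.arctan2(*v[::-1,1]); shift(r[0][0],r[0][1],140,th)
w=load("wrist0");V=w["view"];c=-V[:3,:3].T@V[:3,3];print("wristcam",c, V[2,:3])
E
```

```text
bolt 66 [ 434.98404472 -177.52067438] ((434.3017578125, -177.46910095214844), (17.71575355529785, 55.75914764404297), 11.921879768371582) 1.782079631067498
link [452.37112003  37.27615565   5.        ] 75.2603207546305 -0.5389493804591509
from [ 164.2 -602.8  184.1] 0.266 -> tx 372.4 ty -339.5 tz 44.1 roll -1.516 yaw 1.782
wristcam [ 236.93228539 -582.91055106  384.67198107] [-0.25931474 -0.07012991 -0.9632433 ]
```

Request:
step_arm(
  moves=[
    {"tx": 372,"ty": -339,"tz": 70,"roll": -1.516},
    {"tx": 372,"ty": -339,"tz": 70,"roll": -1.516},
    {"tx": 372,"ty": -339,"tz": 70,"roll": -1.516},
    {"tx": 372,"ty": -339,"tz": 70,"roll": -1.516},
    {"tx": 372,"ty": -339,"tz": 70,"roll": -1.516},
    {"tx": 372,"ty": -339,"tz": 70,"roll": -1.516},
    {"tx": 372,"ty": -339,"tz": 70,"roll": -1.516},
    {"tx": 372,"ty": -339,"tz": 70,"roll": -1.516},
    {"tx": 372,"ty": -339,"tz": 70,"roll": -1.516},
    {"tx": 372,"ty": -339,"tz": 70,"roll": -1.516},
    {"tx": 372,"ty": -339,"tz": 70,"roll": -1.516},
    {"tx": 372,"ty": -339,"tz": 70,"roll": -1.516},
  ],
  grip=50,
)

```text
t: 1.15
eef_pos: [430.5, -183.2, 115.5]
tcp_rot: [3.141, 0.0, 1.772]
ft_force: [0.7, -1.2, -0.0]
opening: 0.525
grip_force: 0.0
```

Request:
step_arm(
  moves=[
    {"tx": 0,"ty": 0,"tz": 0,"roll": 0},
    {"tx": 0,"ty": 0,"tz": 0,"roll": 0},
  ],
)

```text
t: 1.32
eef_pos: [430.4, -183.2, 115.3]
tcp_rot: [-3.141, -0.0, 1.77]
ft_force: [0.3, 0.5, -0.1]
opening: 0.527
grip_force: 0.0
```

```bash
python3 - <<'E'
from h import *
w=snap("wrist","w1");s=env.state();print(s["eef_pos"],s["tcp_rot"])
im=w["pixels"].copy()
for p in proj(w,[[434.3,-177.5,8.5],[*s["eef_pos"][:2],0]]): cv2.circle(im,tuple(int(a) for a in p),3,(0,255,0),1);print(p)
cv2.imwrite("pics/w1.png",cv2.resize(im,(800,600)))
E
```

```text
[ 429.95375532 -184.52651067  115.5428658 ] [-3.14126922e+00 -3.97466342e-05  1.76688897e+00]
[257.74219983 170.96724181]
[251.75932745 175.04971334]
```

View pics/w1.png

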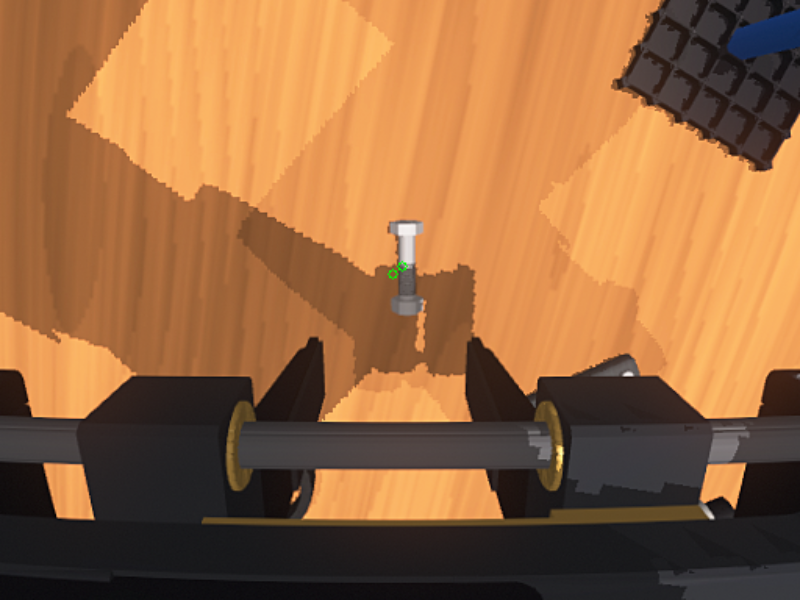

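The wrist picture (800x600) shows the bolt upright in the view, with ends at (405,222) and (405,313) and shank middle at about (406,266). The estimates agree to within 3 mm.

```bash
python3 - <<'E'
from h import *
w=load("w1");k=1.5625
a=onz(w,(405/k,222/k),10);b=onz(w,(405/k,313/k),8);print(a,b,np.linalg.norm(a-b),np.arctan2(*(a-b)[1::-1]))
c=onz(w,(406/k,266/k),9);print(c)
shift(c[0],c[1],2,np.arctan2(*(a-b)[1::-1]))
E
```

```text
[ 430.014936   -150.32153032   10.        ] [ 441.60944304 -205.79670933    8.        ] 56.709153403603935 1.776833927456585
[ 436.0582337  -176.31069027    9.        ]
from [ 430.  -184.5  115.5] 1.767 -> tx 6.9 ty 7.6 tz 113.5 roll -0.010 yaw 1.777
```

Request:
step_arm(
  moves=[
    {"tx": 6,"ty": 7,"tz": 40,"roll": -0.01},
    {"tx": 6,"ty": 7,"tz": 80,"roll": -0.01},
    {"tx": 6,"ty": 7,"tz": 103,"roll": -0.01},
    {"tx": 6,"ty": 7,"tz": 112,"roll": -0.01},
    {"tx": 6,"ty": 7,"tz": 113,"roll": -0.01},
    {"tx": 6,"ty": 7,"tz": 113,"roll": -0.01},
  ],
)

```text
t: 1.87
eef_pos: [435.4, -178.8, 3.1]
tcp_rot: [-3.142, 0.0, 1.774]
ft_force: [-0.0, -0.4, 0.4]
opening: 0.524
grip_force: 0.0
```

Request:
step_arm(
  moves=[
    {"tz": 0},
    {"tz": 0},
    {"tz": 0},
    {"tz": 0},
    {"tz": 0},
    {"tz": 0},
    {"tz": -30},
    {"tz": -70},
    {"tz": -110},
    {"tz": -110},
  ],
  grip=0,
)

```text
validation failed for argument at $.mo...
```

```bash
python3 - <<'E'
from h import *
print(env.state()["opening"]*95.1)
t=load("top0")
# tub rim circle: outer rim at z=50 by bright/grey segmentation
im=t["pixels"][200:265,150:215].astype(int); m=((im[...,2]-im[...,0])<60).astype(np.uint8)
n,l,st,c=cv2.connectedComponentsWithStats(m); i=1+np.argmax(st[1:,4]); p=np.argwhere(l==i)[:,::-1]+[150,200]
W=np.array([onz(t,q+0.,50)[:2] for q in p],np.float32); print("tub",cv2.minEnclosingCircle(W))
shift(466,258,100,1.78)
E
```

```text
49.87745087261383
tub ((469.37969970703125, 259.6759338378906), 77.49388885498047)
from [ 435.4 -178.8    3.1] 1.774 -> tx 421.7 ty 118.0 tz -96.9 roll -0.006 yaw 1.78
```

The last call was refused, probably because each row needs all four keys.

Request:
step_arm(
  moves=[
    {"tx": 0,"ty": 0,"tz": 0,"roll": 0},
    {"tx": 0,"ty": 0,"tz": 0,"roll": 0},
    {"tx": 0,"ty": 0,"tz": 0,"roll": 0},
    {"tx": 0,"ty": 0,"tz": 0,"roll": 0},
    {"tx": 0,"ty": 0,"tz": 0,"roll": 0},
    {"tx": 0,"ty": 0,"tz": 0,"roll": 0},
    {"tx": 0,"ty": 0,"tz": 0,"roll": 0},
    {"tx": 0,"ty": 0,"tz": -40,"roll": 0},
    {"tx": 0,"ty": 0,"tz": -80,"roll": 0},
    {"tx": 0,"ty": 0,"tz": -110,"roll": 0},
  ],
  grip=0,
)

```text
t: 2.7
eef_pos: [435.5, -177.8, 114.7]
tcp_rot: [-3.142, 0.0, 1.776]
ft_force: [-0.3, -0.1, 0.1]
opening: 0.007
grip_force: 0.0
```

```bash
python3 - <<'E'
from h import *
w=snap("wrist","w2");s=env.state();print(s["eef_pos"],s["tcp_rot"],s["opening"])
cv2.imwrite("pics/w2.png",cv2.resize(w["pixels"],(800,600)))
E
```

```text
[ 437.38701901 -178.75243385  119.21901868] [3.13636653 0.00479867 1.77613189] 0.002907003067940045
```

View pics/w2.png

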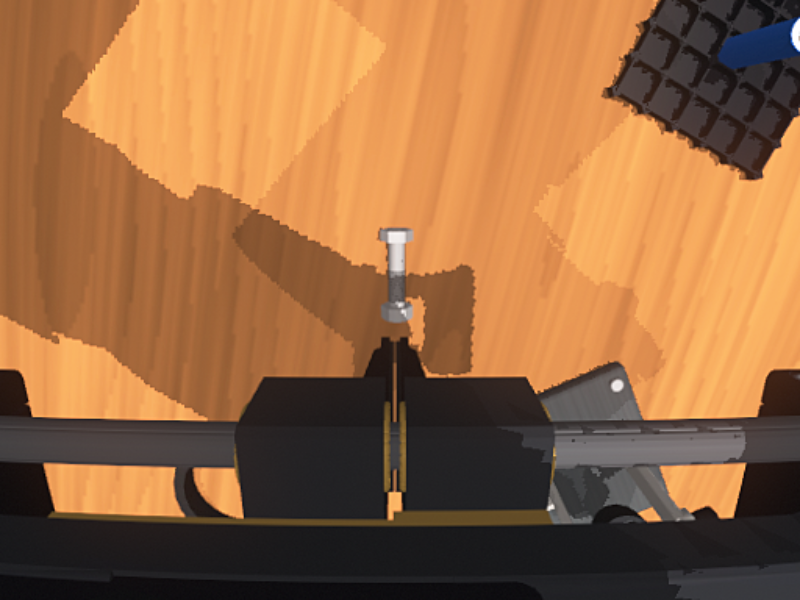

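The bolt still lies nearly where it was, with ends at (396,230) and (396,320). The lift probably began before the fingers had closed. I'll repeat it with the closing checked first.

Request:
step_arm(
  moves=[
    {"tx": 0,"ty": 0,"tz": 0,"roll": 0},
    {"tx": 0,"ty": 0,"tz": 0,"roll": 0},
    {"tx": 0,"ty": 0,"tz": 0,"roll": 0},
  ],
  grip=40,
)

```text
t: 3.0
eef_pos: [434.9, -177.5, 111.7]
tcp_rot: [-3.14, -0.001, 1.776]
ft_force: [-0.3, 0.5, -1.1]
opening: 0.161
grip_force: 0.0
```

```bash
python3 - <<'E'
from h import *
w=snap("wrist","w3");k=1.5625
im=w["pixels"].astype(int)[135:215,225:285]
m=((im[...,2]-im[...,0])<45)&(im.sum(2)>240); p=np.argwhere(m)[:,::-1]+[225,135]
print(len(p),p.min(0),p.max(0),p.mean(0))
a=onz(w,(np.median(p[:,0]),p[:,1].min()),10);b=onz(w,(np.median(p[:,0]),p[:,1].max()),8);print(a,b,np.linalg.norm(a-b))
c=onz(w,((p[:,0].min()+p[:,0].max())/2,(p[:,1].min()+p[:,1].max())/2),9);print(c,env.state()["opening"])
shift(c[0],c[1],2,np.arctan2(*(a-b)[1::-1]))
E
```

```text
793 [244 147] [264 207] [254.14249685 176.65069357]
[ 430.39259396 -149.42194355   10.        ] [ 442.38461573 -206.42523581    8.        ] 58.28536621046739
[ 436.22454488 -177.14805733    9.        ] 0.19883824010436063
from [ 434.9 -177.5  111.5] 1.776 -> tx 0.1 ty 1.4 tz 109.5 roll -0.002 yaw 1.778
```

Request:
step_arm(
  moves=[
    {"tx": 0,"ty": 1,"tz": 30,"roll": 0},
    {"tx": 0,"ty": 1,"tz": 60,"roll": 0},
    {"tx": 0,"ty": 1,"tz": 90,"roll": 0},
    {"tx": 0,"ty": 1,"tz": 106,"roll": 0},
    {"tx": 0,"ty": 1,"tz": 109,"roll": 0},
    {"tx": 0,"ty": 1,"tz": 109,"roll": 0},
  ],
)

```text
t: 3.55
eef_pos: [435.6, -177.1, 2.1]
tcp_rot: [-3.139, -0.003, 1.776]
ft_force: [-0.0, -0.9, 1.0]
opening: 0.421
grip_force: 0.0
```

Request:
step_arm(
  moves=[
    {"tx": 0,"ty": 0,"tz": 0,"roll": 0},
    {"tx": 0,"ty": 0,"tz": 0,"roll": 0},
    {"tx": 0,"ty": 0,"tz": 0,"roll": 0},
    {"tx": 0,"ty": 0,"tz": 0,"roll": 0},
    {"tx": 0,"ty": 0,"tz": 0,"roll": 0},
    {"tx": 0,"ty": 0,"tz": 0,"roll": 0},
    {"tx": 0,"ty": 0,"tz": 0,"roll": 0},
    {"tx": 0,"ty": 0,"tz": 0,"roll": 0},
    {"tx": 0,"ty": 0,"tz": 0,"roll": 0},
    {"tx": 0,"ty": 0,"tz": 0,"roll": 0},
  ],
  grip=0,
)

```text
t: 4.38
eef_pos: [436.4, -177.6, 3.6]
tcp_rot: [-3.142, 0.0, 1.776]
ft_force: [0.3, 0.0, 0.2]
opening: 0.008
grip_force: 0.0
```

```bash
python3 - <<'E'
from h import *
w=snap("wrist","w4");s=snap("scene","s4")
c=s["pixels"][230:280,140:200]
a=cv2.resize(w["pixels"][130:250,180:330],(750,600))[:, 175:575]
cv2.imwrite("pics/w4.png",np.hstack([a,cv2.resize(c,(400,600))]))
print(proj(s,[436,-177,10]),env.state()["opening"])
E
```

```text
[[169.86399099 254.21605677]] 0.006064812762166351
```

View pics/w4.png

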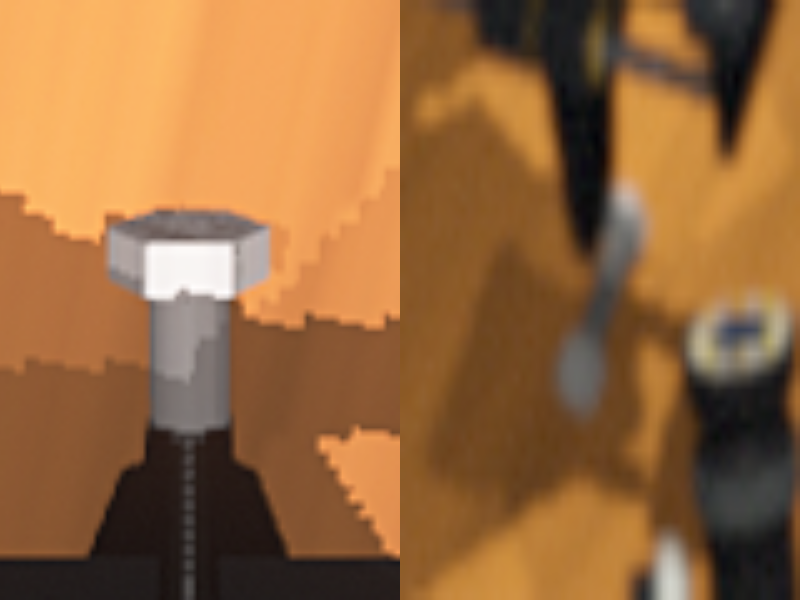

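```bash
python3 - <<'E'
from h import *
w=load("w4");s=env.state();p=s["eef_pos"];print(p,s["tcp_rot"],s["ft_force"])
V=w["view"];print("cam",-V[:3,:3].T@V[:3,3],V[2,:3])
th=s["tcp_rot"][2];ex=np.array([np.cos(th),np.sin(th),0])
for dx in(-10,0,10):
  for dz in (0,10,20): print(dx,dz,proj(w,p+ex*dx+[0,0,dz]).round(1))
# head visible: front flat top edge etc
for n,uv in(("headtopfar",(253,172)),("shankcut",(253,215.5))):
  for z in (8.5,13.5,17): print(n,z,(onz(w,uv,z)-p).round(1),"along",((onz(w,uv,z)-p)@ex).round(1))
E
```

```text
[ 436.440265   -177.61160463    3.61423166] [-3.14151976e+00  3.49863688e-05  1.77582226e+00] [ 0.01721861 -1.07838601  0.09818242]
cam [ 420.96442551 -103.42909841  204.27142662] [ 0.05431428 -0.26297416 -0.96327283]
-10 0 [[252.4 230.5]]
-10 10 [[252.4 236.9]]
-10 20 [[252.4 243.9]]
0 0 [[252.4 216. ]]
0 10 [[252.4 221.8]]
0 20 [[252.4 228.2]]
10 0 [[252.4 201.1]]
10 10 [[252.4 206.3]]
10 20 [[252.4 212. ]]
headtopfar 8.5 [-5.8 29.4  4.9] along 29.9
headtopfar 13.5 [-6.  30.5  9.9] along 31.1
headtopfar 17 [-6.2 31.3 13.4] along 31.9
shankcut 8.5 [-0.1  2.2  4.9] along 2.2
shankcut 13.5 [-0.5  4.   9.9] along 4.0
shankcut 17 [-0.7  5.3 13.4] along 5.4
```

Both the wrist view (tips at crop (190,430)) and the scene crop (tip at (590,250)) suggest the physical fingertips sit well above the reported TCP. I'll test this by feeling downwards gently with the fingers shut.

Request:
step_arm(
  moves=[
    {"tx": 0,"ty": 0,"tz": 1,"roll": 0},
    {"tx": 0,"ty": 0,"tz": 2,"roll": 0},
    {"tx": 0,"ty": 0,"tz": 3,"roll": 0},
    {"tx": 0,"ty": 0,"tz": 3,"roll": 0},
  ],
)

```text
t: 4.82
eef_pos: [436.4, -177.6, 0.4]
tcp_rot: [-3.141, -0.0, 1.776]
ft_force: [-1.1, -0.4, -0.7]
opening: 0.008
grip_force: 0.0
```

```bash
python3 - <<'E'
from h import *
s=env.state();print(s["eef_pos"],s["ft_force"],s["moment"],s["opening"],s["grip_force"])
d=snap("scene","s5");c=d["pixels"][190:275,125:225]
cv2.imwrite("pics/s5.png",cv2.resize(c,(700,595),interpolation=cv2.INTER_CUBIC))
E
```

```text
[ 4.36366422e+02 -1.77580534e+02  4.25030157e-01] [-1.06046739 -0.43525646 -0.719595  ] [-0.00057523 -0.1002326  -0.00828901] 0.008343196757547371 0.0
```

View pics/s5.png

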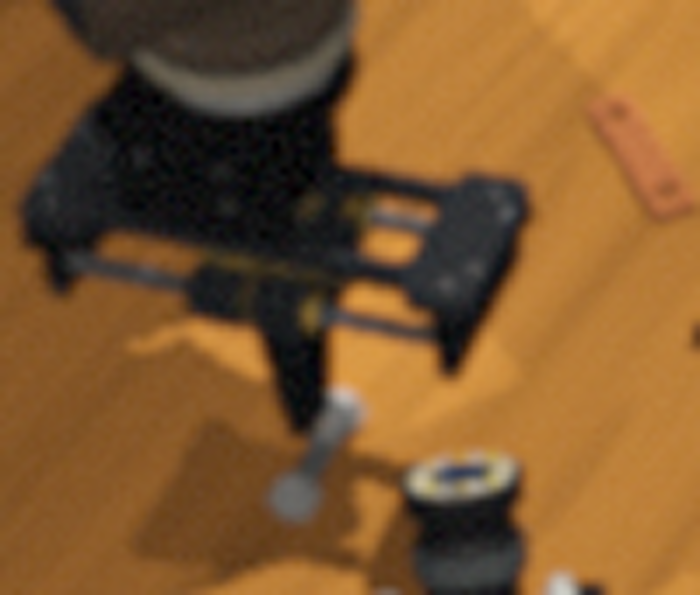

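The scene crop (700x595) shows the shut fingers with their tip at (305,430), above the shank and not touching it. The reported TCP height is 0.4 mm, so the real tips are higher than reported.

```bash
python3 - <<'E'
from h import *
d=load("s5")
for z in range(0,45,5): print(z,((proj(d,[436.4,-177.6,z])[0]-[125,190])*7).round(0), end=' ')
print("\nbolt ends",((proj(d,[[430.2,-149.9,8.5],[442,-206,8.5]])-[125,190])*7).round())
# tip relative to wrist cam: same in every wrist image
E
```

```text
0 [317. 468.] 5 [315. 459.] 10 [314. 451.] 15 [313. 442.] 20 [311. 434.] 25 [310. 425.] 30 [308. 416.] 35 [307. 408.] 40 [305. 399.] 
bolt ends [[342. 402.]
 [284. 507.]]
```

The tip is at about z = 20 mm when the TCP reads about 0, so the real fingertips end roughly 19 to 20 mm short of the reported TCP. I'll open, go lower in checked steps, and close.

Request:
step_arm(
  moves=[
    {"tx": 0,"ty": 0,"tz": 0,"roll": 0},
    {"tx": 0,"ty": 0,"tz": 0,"roll": 0},
    {"tx": 0,"ty": 0,"tz": 0,"roll": 0},
    {"tx": 0,"ty": 0,"tz": 0,"roll": 0},
    {"tx": 0,"ty": 0,"tz": 0,"roll": 0},
    {"tx": 0,"ty": 0,"tz": 0,"roll": 0},
    {"tx": 0,"ty": 0,"tz": 4,"roll": 0},
    {"tx": 0,"ty": 0,"tz": 8,"roll": 0},
    {"tx": 0,"ty": 0,"tz": 10,"roll": 0},
    {"tx": 0,"ty": 0,"tz": 10,"roll": 0},
  ],
  grip=40,
)

```text
t: 5.7
eef_pos: [436.2, -177.5, -10.0]
tcp_rot: [-3.141, -0.001, 1.776]
ft_force: [-1.0, -0.8, -0.3]
opening: 0.421
grip_force: 0.0
```

Request:
step_arm(
  moves=[
    {"tx": 0,"ty": 0,"tz": 2,"roll": 0},
    {"tx": 0,"ty": 0,"tz": 3,"roll": 0},
    {"tx": 0,"ty": 0,"tz": 3,"roll": 0},
  ],
)

```text
t: 5.95
eef_pos: [436.4, -177.6, -12.6]
tcp_rot: [-3.141, -0.0, 1.776]
ft_force: [0.6, -0.1, 0.6]
opening: 0.419
grip_force: 0.0
```

Request:
step_arm(
  moves=[
    {"tx": 0,"ty": 0,"tz": 0,"roll": 0},
    {"tx": 0,"ty": 0,"tz": 0,"roll": 0},
    {"tx": 0,"ty": 0,"tz": 0,"roll": 0},
    {"tx": 0,"ty": 0,"tz": 0,"roll": 0},
    {"tx": 0,"ty": 0,"tz": 0,"roll": 0},
    {"tx": 0,"ty": 0,"tz": 0,"roll": 0},
    {"tx": 0,"ty": 0,"tz": 0,"roll": 0},
    {"tx": 0,"ty": 0,"tz": 0,"roll": 0},
    {"tx": 0,"ty": 0,"tz": 0,"roll": 0},
  ],
  grip=0,
)

```text
t: 6.7
eef_pos: [436.5, -177.6, -12.4]
tcp_rot: [-3.142, 0.0, 1.776]
ft_force: [0.0, -0.1, 0.1]
opening: 0.002
grip_force: 0.0
```

Request:
step_arm(
  moves=[
    {"tx": 0,"ty": 0,"tz": 1,"roll": 0},
    {"tx": 0,"ty": 0,"tz": 2,"roll": 0},
    {"tx": 0,"ty": 0,"tz": 3,"roll": 0},
    {"tx": 0,"ty": 0,"tz": 3,"roll": 0},
  ],
)

```text
t: 7.03
eef_pos: [436.4, -177.6, -15.6]
tcp_rot: [-3.141, -0.0, 1.776]
ft_force: [-0.7, 0.6, -0.0]
opening: 0.005
grip_force: 0.0
```

Request:
step_arm(
  moves=[
    {"tx": 0,"ty": 0,"tz": 1,"roll": 0},
    {"tx": 0,"ty": 0,"tz": 2,"roll": 0},
    {"tx": 0,"ty": 0,"tz": 3,"roll": 0},
    {"tx": 0,"ty": 0,"tz": 3,"roll": 0},
  ],
)

```text
t: 7.37
eef_pos: [436.8, -177.7, -16.9]
tcp_rot: [3.14, 0.001, 1.776]
ft_force: [-3.8, 2.7, 28.8]
opening: 0.004
grip_force: 14.5
```

```bash
python3 - <<'E'
from h import *
s=env.state();print(s["eef_pos"],s["ft_force"],s["moment"])
a=snap("wrist","w6");b=snap("scene","s6")
cv2.imwrite("pics/s6.png",np.hstack([cv2.resize(b["pixels"][235:275,150:190],(400,400),interpolation=cv2.INTER_CUBIC),cv2.resize(a["pixels"][160:240,212:292],(400,400),interpolation=cv2.INTER_CUBIC)]))
E
```

```text
[ 436.83775882 -177.67798921  -16.88974613] [-3.78610299  2.72547665 28.8402007 ] [0.66226981 0.45933755 0.04677566]
```

View pics/s6.png

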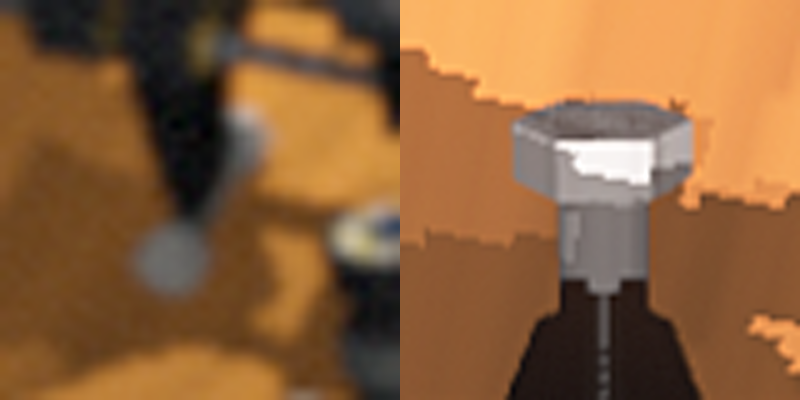

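Contact with the shank top (z = 13.5) came at a reported z of about -16.5. So the real tips are about 30 mm behind the reported TCP, and I will use tip z = reported z + 30 from here on. Now I back off, open and go round the shank.

Request:
step_arm(
  moves=[
    {"tx": 0,"ty": 0,"tz": -6,"roll": 0},
    {"tx": 0,"ty": 0,"tz": -6,"roll": 0},
    {"tx": 0,"ty": 0,"tz": -6,"roll": 0},
    {"tx": 0,"ty": 0,"tz": -6,"roll": 0},
    {"tx": 0,"ty": 0,"tz": -6,"roll": 0},
    {"tx": 0,"ty": 0,"tz": -6,"roll": 0},
    {"tx": 0,"ty": 0,"tz": -6,"roll": 0},
    {"tx": 0,"ty": 0,"tz": 0,"roll": 0},
    {"tx": 0,"ty": 0,"tz": 6,"roll": 0},
    {"tx": 0,"ty": 0,"tz": 8,"roll": 0},
    {"tx": 0,"ty": 0,"tz": 8,"roll": 0},
  ],
  grip=40,
)

```text
t: 8.38
eef_pos: [436.1, -177.4, -27.2]
tcp_rot: [-3.141, -0.001, 1.776]
ft_force: [0.4, -0.1, -0.2]
opening: 0.423
grip_force: 0.0
```

Request:
step_arm(
  moves=[
    {"tx": 0,"ty": 0,"tz": 0,"roll": 0},
    {"tx": 0,"ty": 0,"tz": 0,"roll": 0},
    {"tx": 0,"ty": 0,"tz": 0,"roll": 0},
    {"tx": 0,"ty": 0,"tz": 0,"roll": 0},
    {"tx": 0,"ty": 0,"tz": 0,"roll": 0},
    {"tx": 0,"ty": 0,"tz": 0,"roll": 0},
    {"tx": 0,"ty": 0,"tz": 0,"roll": 0},
    {"tx": 0,"ty": 0,"tz": 0,"roll": 0},
    {"tx": 0,"ty": 0,"tz": 0,"roll": 0},
  ],
  grip=0,
)

```text
t: 9.13
eef_pos: [436.5, -177.7, -26.2]
tcp_rot: [3.141, 0.0, 1.776]
ft_force: [-0.7, 0.3, 2.6]
opening: 0.095
grip_force: 30.0
```

Gripped: opening 9 mm, 30 N. Next I carry it to the tub at (469,260).

Request:
step_arm(
  moves=[
    {"tx": 0,"ty": 0,"tz": -30,"roll": 0},
    {"tx": 0,"ty": 0,"tz": -65,"roll": 0},
    {"tx": 20,"ty": 5,"tz": -95,"roll": 0},
    {"tx": 50,"ty": 12,"tz": -95,"roll": 0},
    {"tx": 88,"ty": 21,"tz": -95,"roll": 0},
    {"tx": 128,"ty": 31,"tz": -95,"roll": 0},
    {"tx": 168,"ty": 41,"tz": -95,"roll": 0},
    {"tx": 208,"ty": 51,"tz": -95,"roll": 0},
    {"tx": 248,"ty": 61,"tz": -95,"roll": 0},
    {"tx": 288,"ty": 70,"tz": -95,"roll": 0},
    {"tx": 328,"ty": 80,"tz": -95,"roll": 0},
    {"tx": 365,"ty": 89,"tz": -95,"roll": 0},
  ],
)

```text
t: 10.13
eef_pos: [448.7, 200.2, 68.6]
tcp_rot: [-3.141, 0.0, 1.776]
ft_force: [0.8, -0.2, -0.4]
opening: 0.096
grip_force: 30.0
```

Request:
step_arm(
  moves=[
    {"tx": 35,"ty": 8,"tz": 0,"roll": 0},
    {"tx": 54,"ty": 13,"tz": 0,"roll": 0},
    {"tx": 58,"ty": 14,"tz": 0,"roll": 0},
    {"tx": 58,"ty": 14,"tz": 0,"roll": 0},
  ],
)

```text
t: 10.47
eef_pos: [450.7, 258.3, 68.3]
tcp_rot: [-3.141, 0.0, 1.778]
ft_force: [-0.5, -0.5, -1.0]
opening: 0.097
grip_force: 30.0
```

```bash
python3 - <<'E'
from h import *
print(env.state()["opening"],env.state()["grip_force"])
shift(451,258,-12,1.776)
E
```

```text
0.0966965375546553 29.997723698616028
from [450.7 258.3  68.3] 1.778 -> tx -0.3 ty 0.2 tz 80.3 roll 0.002 yaw 1.776
```

Request:
step_arm(
  moves=[
    {"tx": 0,"ty": 0,"tz": 30,"roll": 0},
    {"tx": 0,"ty": 0,"tz": 60,"roll": 0},
    {"tx": 0,"ty": 0,"tz": 74,"roll": 0},
    {"tx": 0,"ty": 0,"tz": 78,"roll": 0},
    {"tx": 0,"ty": 0,"tz": 78,"roll": 0},
  ],
)

```text
t: 10.88
eef_pos: [450.8, 256.0, -10.1]
tcp_rot: [-3.139, 0.001, 1.774]
ft_force: [0.2, 0.1, -0.5]
opening: 0.094
grip_force: 30.0
```

Request:
step_arm(
  moves=[
    {"tx": 0,"ty": 0,"tz": 0,"roll": 0},
    {"tx": 0,"ty": 0,"tz": 0,"roll": 0},
    {"tx": 0,"ty": 0,"tz": 0,"roll": 0},
    {"tx": 0,"ty": 0,"tz": 0,"roll": 0},
    {"tx": 0,"ty": 0,"tz": -30,"roll": 0},
    {"tx": 0,"ty": 0,"tz": -70,"roll": 0},
    {"tx": 0,"ty": 0,"tz": -110,"roll": 0},
    {"tx": 0,"ty": 0,"tz": -120,"roll": 0},
  ],
  grip=34,
)

```text
t: 11.55
eef_pos: [453.0, 258.4, 116.2]
tcp_rot: [3.134, -0.001, 1.776]
ft_force: [0.1, -0.3, -0.7]
opening: 0.356
grip_force: 0.0
```

```bash
python3 - <<'E'
from h import *
shift(452.4,37.3,80,-.539)
E
```

```text
from [453.  258.4 116.2] 1.776 -> tx -216.3 ty -45.7 tz 36.2 roll -0.826 yaw 2.603
```

Request:
step_arm(
  moves=[
    {"tx": -38,"ty": -8,"tz": 0,"roll": -0.12},
    {"tx": -76,"ty": -16,"tz": 0,"roll": -0.24},
    {"tx": -114,"ty": -24,"tz": 5,"roll": -0.36},
    {"tx": -152,"ty": -32,"tz": 15,"roll": -0.48},
    {"tx": -190,"ty": -40,"tz": 25,"roll": -0.6},
    {"tx": -212,"ty": -45,"tz": 30,"roll": -0.72},
    {"tx": -216,"ty": -46,"tz": 33,"roll": -0.82},
    {"tx": -216,"ty": -46,"tz": 33,"roll": -0.826},
    {"tx": -216,"ty": -46,"tz": 33,"roll": -0.826},
  ],
)

```text
t: 12.3
eef_pos: [450.0, 35.8, 77.5]
tcp_rot: [-3.141, -0.0, 2.602]
ft_force: [0.5, -0.7, 0.9]
opening: 0.358
grip_force: 0.0
```

```bash
python3 - <<'E'
from h import *
w=snap("wrist","w7");t=snap("top","t7");s=env.state();print(s["eef_pos"],s["tcp_rot"],s["opening"])
q=proj(w,[452.4,37.3,5])[0];print(q)
a=cv2.resize(w["pixels"][90:230,150:360],(600,400));b=cv2.resize(t["pixels"][205:265,150:210],(200,200));b=cv2.copyMakeBorder(b,0,200,0,0,cv2.BORDER_CONSTANT)
cv2.imwrite("pics/w7.png",np.hstack([a,b]))
E
```

```text
[450.1669683   36.73913516  77.75326262] [3.14146483e+00 3.64223112e-04 2.59980869e+00] 0.3598319714866432
[255.12117893 187.24620419]
```

View pics/w7.png

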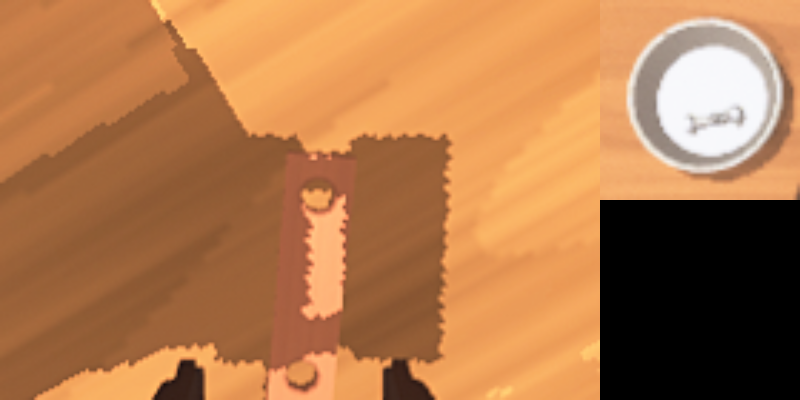

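The left part shows the link with holes at (318,195) and (301,376); the right part shows the bolt lying inside the tub.

```bash
python3 - <<'E'
from h import *
w=load("w7");k=2.857
f=lambda u,v:onz(w,(u/k+150,v/k+90),4)
a=f(318,195);b=f(301,376);c=(a+b)/2;print(a,b,np.linalg.norm(a-b),c,np.arctan2(*(a-b)[1::-1]))
e1=f(288,153);e2=f(355,158);print("width",np.linalg.norm(e1-e2),"half len",np.linalg.norm((e1+e2)/2-c))
shift(c[0],c[1],-28,np.arctan2(*(a-b)[1::-1]))
E
```

```text
[433.77235128  54.36705387   4.        ] [479.63706288  21.35091108   4.        ] 56.51227703193012 [456.70470708  37.85898248   4.        ] 2.517662218478883
width 19.347849405296813 half len 39.84349538062213
from [450.2  36.7  77.8] 2.6 -> tx -5.0 ty 4.3 tz 105.8 roll 0.082 yaw 2.518
```

Request:
step_arm(
  moves=[
    {"tx": -5,"ty": 4,"tz": 35,"roll": 0.082},
    {"tx": -5,"ty": 4,"tz": 70,"roll": 0.082},
    {"tx": -5,"ty": 4,"tz": 95,"roll": 0.082},
    {"tx": -5,"ty": 4,"tz": 103,"roll": 0.082},
    {"tx": -5,"ty": 4,"tz": 106,"roll": 0.082},
    {"tx": -5,"ty": 4,"tz": 106,"roll": 0.082},
  ],
)

```text
t: 12.9
eef_pos: [456.5, 37.8, -28.2]
tcp_rot: [-3.141, -0.0, 2.52]
ft_force: [0.5, 0.4, 0.4]
opening: 0.357
grip_force: 0.0
```

Request:
step_arm(
  moves=[
    {"tx": 0,"ty": 0,"tz": 0,"roll": 0},
    {"tx": 0,"ty": 0,"tz": 0,"roll": 0},
    {"tx": 0,"ty": 0,"tz": 0,"roll": 0},
    {"tx": 0,"ty": 0,"tz": 0,"roll": 0},
    {"tx": 0,"ty": 0,"tz": 0,"roll": 0},
    {"tx": 0,"ty": 0,"tz": 0,"roll": 0},
  ],
  grip=0,
)

```text
t: 13.4
eef_pos: [457.1, 37.5, -27.3]
tcp_rot: [3.14, 0.002, 2.52]
ft_force: [-0.8, 1.2, 9.6]
opening: 0.201
grip_force: 30.0
```

Request:
step_arm(
  moves=[
    {"tx": 0,"ty": 0,"tz": -35,"roll": 0},
    {"tx": 0,"ty": 0,"tz": -70,"roll": 0},
    {"tx": 8,"ty": 14,"tz": -95,"roll": 0.1},
    {"tx": 25,"ty": 45,"tz": -98,"roll": 0.2},
    {"tx": 44,"ty": 79,"tz": -98,"roll": 0.32},
    {"tx": 63,"ty": 114,"tz": -98,"roll": 0.44},
    {"tx": 82,"ty": 148,"tz": -98,"roll": 0.56},
    {"tx": 98,"ty": 178,"tz": -98,"roll": 0.68},
    {"tx": 107,"ty": 193,"tz": -98,"roll": 0.744},
    {"tx": 108,"ty": 196,"tz": -98,"roll": 0.744},
    {"tx": 108,"ty": 196,"tz": -98,"roll": 0.744},
  ],
)

```text
t: 14.32
eef_pos: [482.6, 260.7, 69.8]
tcp_rot: [3.141, 0.0, 1.779]
ft_force: [0.0, -0.8, -0.9]
opening: 0.201
grip_force: 30.0
```

```bash
python3 - <<'E'
from h import *
print(env.state()["opening"],env.state()["grip_force"]);shift(483,259,-12,1.776)
E
```

```text
0.20086234446792903 30.000173449516296
from [482.6 260.7  69.8] 1.779 -> tx -1.7 ty 0.0 tz 81.8 roll 0.003 yaw 1.776
```

Request:
step_arm(
  moves=[
    {"tx": -1,"ty": 0,"tz": 35,"roll": 0},
    {"tx": -1,"ty": 0,"tz": 65,"roll": 0},
    {"tx": -1,"ty": 0,"tz": 78,"roll": 0},
    {"tx": -1,"ty": 0,"tz": 80,"roll": 0},
    {"tx": -1,"ty": 0,"tz": 80,"roll": 0},
  ],
)

```text
t: 14.73
eef_pos: [482.8, 257.5, -10.6]
tcp_rot: [-3.14, 0.0, 1.776]
ft_force: [-0.4, 0.1, 0.0]
opening: 0.197
grip_force: 30.0
```

Request:
step_arm(
  moves=[
    {"tx": 0,"ty": 0,"tz": 0,"roll": 0},
    {"tx": 0,"ty": 0,"tz": 0,"roll": 0},
    {"tx": 0,"ty": 0,"tz": 0,"roll": 0},
    {"tx": 0,"ty": 0,"tz": 0,"roll": 0},
    {"tx": 0,"ty": 0,"tz": -30,"roll": 0},
    {"tx": 0,"ty": 0,"tz": -70,"roll": 0},
    {"tx": 0,"ty": 0,"tz": -110,"roll": 0},
    {"tx": 0,"ty": 0,"tz": -120,"roll": 0},
  ],
  grip=40,
)

```text
t: 15.4
eef_pos: [484.9, 259.6, 115.4]
tcp_rot: [3.134, -0.001, 1.776]
ft_force: [0.4, 0.3, 0.2]
opening: 0.419
grip_force: 0.0
```

```bash
python3 - <<'E'
from h import *
from scipy.optimize import least_squares
t=load("top0");s=load("scene0")
# holder: dark pixels in top image around it -> hull fit of grid at z~11
im=t["pixels"].astype(int);h,wd=im.shape[:2]
# cell top: white blob on dark near (263.7,194.6)
g=im[186:204,256:272]; m=(g.min(2)>150).astype(np.uint8); p=np.argwhere(m)[:,::-1]+[256,186]; uv=p.mean(0); print("celltop px",uv,len(p)); ct=onz(t,uv,67)
g=s["pixels"].astype(int)[214:232,240:262]; m=(g.min(2)>150); p2=np.argwhere(m)[:,::-1]+[240,214]; uv2=p2.mean(0);print(uv2,len(p2),onz(s,uv2,67),proj(s,ct))
print("cell",ct,tri([(t,uv),(s,uv2)]))
# holder corners from crop1 (3.4x, off 150,170): free end corners
k=lambda u,v:(u/3.4+150,v/3.4+170)
A=onz(t,k(450,62),11);B=onz(t,k(424,158),11);print("free end corners",A,B,np.linalg.norm(A-B),"dir +x?",np.arctan2(*(A-B)[1::-1]))
# tub check image
d=snap("top","t8"); g=d["pixels"][205:265,150:210].astype(int); cu=((g[...,2]-g[...,0])>40)&(g[...,2]>100)
n,l,st,c=cv2.connectedComponentsWithStats(cu.astype(np.uint8)); print([(st[i,4],onz(d,c[i]+[150,205],5).round(0)) for i in range(1,n) if st[i,4]>15])
E
```

```text
celltop px [264.         194.17391304] 23
[248.88235294 221.58823529] 17 [597.0091452  -12.57950693  67.        ] [[248.70864411 221.3140968 ]]
cell [596.05486483 -11.83259352  67.        ] [596.40334121 -11.76867992  65.98415478]
free end corners [629.55805681 -76.48308871  11.        ] [531.02163884 -49.03929182  11.        ] 102.28679119726544 dir +x? -0.2716304399578723
[(np.int32(311), array([549., 323.,   5.])), (np.int32(732), array([478., 197.,   5.])), (np.int32(27), array([489., 228.,   5.]))]
```

```bash
python3 - <<'E'
from h import *
t=load("top0");s=load("scene0")
k=lambda u,v:(u/3.4+150,v/3.4+170)
C=np.array([onz(t,k(*q),12)[:2] for q in [(582,105),(668,38),(724,110),(638,177)]])
ctr=C.mean(0);print("base",ctr,[np.linalg.norm(C[i]-C[(i+1)%4]).round(1) for i in range(4)],[np.arctan2(*(C[(i+1)%4]-C[i])[::-1]).round(3) for i in range(4)])
def ring(d,box):
    u0,u1,v0,v1=box; g=d["pixels"][v0:v1,u0:u1].astype(int)
    m=((g.min(2)>95)&(g[...,2]-g[...,0]>8)&(g[...,2]-g[...,0]<110)&(g.sum(2)>420)).astype(np.uint8)
    n,l,st,c=cv2.connectedComponentsWithStats(m,connectivity=8)
    i=1+np.argmax(st[1:,4]); p=(np.argwhere(l==i)[:,::-1]+[u0,v0]); return p
a=ring(t,(332,358,184,208));b=ring(s,(180,204,250,270))
for p in(a,b): print(len(p),p.min(0),p.max(0),p.mean(0))
ca=(a.min(0)+a.max(0))/2;cb=(b.min(0)+b.max(0))/2
L=tri([(t,ca),(s,cb)]);print("lens",L,proj(t,L),ca,proj(s,L),cb)
o=L[:2]-ctr;print("off",o,np.linalg.norm(o),np.arctan2(*o[::-1]),"theta",np.arctan2(np.linalg.norm(o),L[2]-98))
E
```

```text
base [ 582.33620964 -280.14059958] [np.float64(113.6), np.float64(91.7), np.float64(112.4), np.float64(90.7)] [np.float64(-0.913), np.float64(-2.525), np.float64(2.221), np.float64(0.629)]
100 [334 187] [349 202] [342.44 195.34]
14 [184 255] [188 259] [185.57142857 257.14285714]
lens [ 568.9448218  -256.46335793  148.60927449] [[343.6268938  196.80030188]] [341.5 194.5] [[190.00789352 256.21039842]] [186. 257.]
off [-13.39138784  23.67724165] 27.201857299163663 2.0855228430024 theta 0.49318603349101126
```

```bash
python3 - <<'E'
from h import *
t=load("top0");s=load("scene0")
L=tri([(t,(344.7,197.1)),(s,(191.2,258.6))]);print("lens",L,proj(t,L),proj(s,L))
d=np.array([np.cos(2.225),np.sin(2.225)])
for th in(.2,.3,.4,.5,.6):
    P=np.array([*(np.array([582.3,-280.1])+56*np.sin(th)*d),98+56*np.cos(th)]); print(th,P.round(1),proj(t,P)[0].round(1),proj(s,P)[0].round(1))
shift(596.4,-11.8,80,1.299)
E
```

```text
lens [ 570.9396014  -259.38250003  143.42038307] [[344.18972936 196.52953346]] [[190.21700055 258.77772426]]
0.2 [ 575.5 -271.3  152.9] [348.6 194.4] [188.7 260.1]
0.3 [ 572.2 -267.   151.5] [347.2 195.6] [188.6 258.8]
0.4 [ 569.  -262.8  149.6] [345.7 196.7] [188.5 257.7]
0.5 [ 566.  -258.8  147.1] [344.3 197.8] [188.5 256.8]
0.6 [ 563.1 -255.   144.2] [342.9 199. ] [188.4 256.2]
from [485.  259.6 115. ] 1.776 -> tx -288.5 ty 53.7 tz 35.0 roll 0.477 yaw 1.299
```

Request:
step_arm(
  moves=[
    {"tx": -38,"ty": 7,"tz": 0,"roll": 0.08},
    {"tx": -76,"ty": 14,"tz": 0,"roll": 0.16},
    {"tx": -114,"ty": 21,"tz": 0,"roll": 0.24},
    {"tx": -152,"ty": 28,"tz": 0,"roll": 0.32},
    {"tx": -190,"ty": 35,"tz": 0,"roll": 0.4},
    {"tx": -228,"ty": 42,"tz": 0,"roll": 0.477},
    {"tx": -264,"ty": 49,"tz": 0,"roll": 0.477},
    {"tx": -284,"ty": 53,"tz": 15,"roll": 0.477},
    {"tx": -288,"ty": 54,"tz": 35,"roll": 0.477},
    {"tx": -288,"ty": 54,"tz": 35,"roll": 0.477},
    {"tx": -288,"ty": 54,"tz": 35,"roll": 0.477},
  ],
)

```text
t: 16.37
eef_pos: [593.7, -12.2, 73.6]
tcp_rot: [-3.139, 0.0, 1.298]
ft_force: [-0.7, -0.1, 0.9]
opening: 0.422
grip_force: 0.0
```

```bash
python3 - <<'E'
from h import *
w=snap("wrist","w9");s=env.state();print(s["eef_pos"],s["tcp_rot"][2],s["opening"])
g=w["pixels"].astype(int); m=((g[...,0]>g[...,2]+40)&(g[...,0]>60)).astype(np.uint8)
n,l,st,c=cv2.connectedComponentsWithStats(m);i=1+np.argmax(st[1:,4]);print("blue",st[i],c[i])
wh=(g.min(2)>140);p=np.argwhere(wh[100:240,215:290])[:,::-1]+[215,100];print("white",len(p),p.mean(0) if len(p) else 0,p.min(0),p.max(0))
for z in(2,35,67): print(z,proj(w,[596.4,-11.8,z]))
print("ontop",onz(w,p.mean(0),67))
# tub check from top
d=snap("top","t9");g=d["pixels"][212:255,157:207]
print(proj(d,[[469.4,259.7,3],[451,258,8],[483,259,5]]))
for v in range(222,250,2): print(v,' '.join("%4d"%int(x) for x in (d["pixels"][v,168:200:2,2].astype(int)-d["pixels"][v,168:200:2,0])))
E
```

```text
[594.17930255 -11.70914125  74.62939206] 1.2991402249834878 0.4194678823906239
blue [244 175  26  32 496] [256.3266129  188.03225806]
white 1616 [250.95792079 114.71844059] [215 101] [289 129]
2 [[255.72527479 184.46078496]]
35 [[256.03157984 196.13594271]]
67 [[256.41213227 210.67494657]]
ontop [609.60216289  48.70262017  67.        ]
[[183.61859391 234.95112744]
 [183.70367966 240.20355241]
 [183.85619468 230.88283499]]
222   44   38   35    7    1   -5   -5   -4   -4   -3   -3   -2   -2    5   24   25
224   42   41   43   41   39   40   42   35   41   40   25    3   -5   -5   15   26
226   42   42   43   40   42   38   39   42   37   40   38   35   38   37   37   35
228   42   44   41   42   40   42   41   39   40   42   38   40   38   38   37   36
230   43   42   42   43   42   41   40   41   40   39   38   38   40   40   37   40
232   43   44   44   41   41   42   39   42   40   39   38   39   36   38   37   40
234   45   42   44   42   41   42   41   42   40   39   40   41   41   41   39   41
236   44   42   42   44   41   42   42   40   41   41   42   39   40   40   40   41
238   45   41   41   42   41   42   42   41   41   42   40   41   40   41   41   40
240   45   46   45   45   41   43   43   42   41   41   39   38   40   41   38   37
242   44   46   44   44   44   42   44   42   39   42   41   41   42   40   40   41
244   46   44   44   45   43   44   42   44   41   42   40   41   39   39   42   38
246   46   46   43   43   44   42   42   42   41   42   42   42   42   41   40   42
248   45   44   43   42   42   43   41   42   42   42   42   41   41   42   41   43
```

Request:
step_arm(
  moves=[
    {"tx": 0.5,"ty": 2,"tz": 25,"roll": 0},
    {"tx": 0.5,"ty": 2,"tz": 50,"roll": 0},
    {"tx": 0.5,"ty": 2,"tz": 65,"roll": 0},
    {"tx": 0.5,"ty": 2,"tz": 68,"roll": 0},
    {"tx": 0.5,"ty": 2,"tz": 68,"roll": 0},
  ],
)

```text
t: 16.88
eef_pos: [596.5, -11.5, 6.8]
tcp_rot: [-3.141, 0.0, 1.3]
ft_force: [0.6, 0.6, 0.4]
opening: 0.42
grip_force: 0.0
```

Request:
step_arm(
  moves=[
    {"tx": 0,"ty": 0,"tz": 0,"roll": 0},
    {"tx": 0,"ty": 0,"tz": 0,"roll": 0},
    {"tx": 0,"ty": 0,"tz": 0,"roll": 0},
    {"tx": 0,"ty": 0,"tz": 0,"roll": 0},
    {"tx": 0,"ty": 0,"tz": 0,"roll": 0},
    {"tx": 0,"ty": 0,"tz": 0,"roll": 0},
    {"tx": 0,"ty": 0,"tz": 0,"roll": 0},
  ],
  grip=0,
)

```text
t: 17.47
eef_pos: [597.1, -12.3, 7.5]
tcp_rot: [3.14, -0.0, 1.299]
ft_force: [-0.8, 0.5, 6.9]
opening: 0.184
grip_force: 30.0
```

```bash
python3 - <<'E'
from h import *
d=snap("scene","s10");s=load("scene0")
print(proj(d,[[469.4,259.7,3],[451,258,8],[483,259,5]]))
u0,v0=[int(a) for a in proj(d,[469.4,259.7,3])[0]]
for v in range(v0-12,v0+13,2): print(v,' '.join("%4d"%int(x) for x in (d["pixels"][v,u0-20:u0+21:2,2].astype(int)-d["pixels"][v,u0-20:u0+21:2,0])))
print(s["pixels"][v0,u0],d["pixels"][v0,u0])
E
```

```text
[[253.89491972 172.83978715]
 [248.8003002  170.36761283]
 [257.40407627 173.66168712]]
160   -1    0   -1    3   16   23   23   33   31   29   25   22   23   19   15   14   19   18   18   18   19
162   -2    0    5   -1    8   22   20   27   31   27   23   23   19   16   14   17   19   19   17   18   18
164    0    2    2    1    0   16   20   22   29   25   21   19   16   16   21   14   16   19   18   17   17
166    3    2    4   -2    0    6   20   19   22   25   21   18   17   22   19   18   17   15   17   15   16
168    2    0    0   -1    0    4   17   18   22   20   19   19   21   21   20   21   17   17   17   17   18
170    0    1    1    2    1    2   16   17   21   13   19   19   16   18   20   23   18   18   18   15   18
172   -1    1    6    3   -1    6   20   22   17   17   20   18   24   29   22   24   18   19   17   14   46
174    0    2   -2    2    4   13   18   15   16   11   24   22   25   23   18   21   17   17   16   11   73
176   14    9    7    7   12   17   18   17   19   15   23   18   18   20   27   15   14   16   16   30   81
178   12   18   18   18   17   18   16   14   14   17   14   16   20   24   19   13   13   12   18   55  101
180    1    5   10   14   20   23   24   26   21   26   23   25   21   11    5   13   15   26   38   77  120
182    1   -3    0    5    9   13   15   16   19   17   13    9    3   -1    7   26   34   58   81  108  128
184   -2   -2   -2   -5    2    5    1    5    6    3    4    0    7   -2   37   64   68   90  120  125  128
[197 210 215] [42 52 62]
```

Copper shows at (489,228) in the tub in the top picture taken after the release, so the link is in. Since the moves cannot tilt the tool, I'll tilt the cell in the grip: lift it 5 mm, then lever it about the socket rim.

Request:
step_arm(
  moves=[
    {"tx": 0,"ty": 0,"tz": -3,"roll": 0},
    {"tx": 0,"ty": 0,"tz": -5,"roll": 0},
    {"tx": -2,"ty": 0,"tz": -5,"roll": 0},
    {"tx": -4,"ty": 0,"tz": -5,"roll": 0},
    {"tx": -6,"ty": 0,"tz": -5,"roll": 0},
    {"tx": -8,"ty": 0,"tz": -5,"roll": 0},
    {"tx": -10,"ty": 0,"tz": -5,"roll": 0},
    {"tx": -10,"ty": 0,"tz": -5,"roll": 0},
  ],
)

```text
t: 18.18
eef_pos: [594.3, -21.6, 12.0]
tcp_rot: [3.141, -0.001, 1.298]
ft_force: [0.4, 5.4, 2.5]
opening: 0.185
grip_force: 30.0
```

```bash
cat >> h.py <<'E'
def axis(d,box=None):
    g=d["pixels"].astype(int); m=((g[...,0]>g[...,2]+25)&(g[...,0]>g[...,1]+12)&(g[...,0]>50)).astype(np.uint8)
    if box: k=np.zeros_like(m);k[box[2]:box[3],box[0]:box[1]]=1;m*=k
    n,l,st,c=cv2.connectedComponentsWithStats(m);i=1+np.argmax(st[1:,4]);p=np.argwhere(l==i)[:,::-1]
    e,v=np.linalg.eigh(np.cov(p.T)); v=v[:,1]*np.sign(-v[1,1]); return len(p),p.mean(0),v,e,st[i]
E
python3 - <<'E'
from h import *
s=env.state();p=s["eef_pos"];print(p,s["ft_force"],s["opening"])
for n in("wrist","scene"):
    d=snap(n,n[0]+"11"); print(n,axis(d,None if n=="wrist" else (225,275,200,250)))
E
```

```text
[594.2995511  -21.60826142  11.98237582] [0.41434206 5.36232415 2.52612244] 0.1851271310116078
wrist (1661, array([252.1782059 , 217.06863335]), array([ 0.00193489, -0.99999813]), array([ 87.68567535, 253.41759384]), array([ 234,  186,   38,   70, 1661], dtype=int32))
scene (66, array([248.01515152, 232.83333333]), array([-0.44784248, -0.89411247]), array([ 3.29365289, 17.01637042]), array([244, 225,   9,  14,  66], dtype=int32))
```

Request:
step_arm(
  moves=[
    {"tx": -2,"ty": 0,"tz": 0,"roll": 0},
    {"tx": -4,"ty": 0,"tz": 0,"roll": 0},
    {"tx": -6,"ty": 0,"tz": 1,"roll": 0},
    {"tx": -8,"ty": 0,"tz": 1,"roll": 0},
    {"tx": -10,"ty": 0,"tz": 1,"roll": 0},
    {"tx": -11,"ty": 0,"tz": 1,"roll": 0},
    {"tx": -11,"ty": 0,"tz": 1,"roll": 0},
  ],
)

```text
t: 18.87
eef_pos: [591.2, -32.4, 10.6]
tcp_rot: [3.141, -0.0, 1.299]
ft_force: [1.6, 2.1, -1.7]
opening: 0.188
grip_force: 30.0
```

Request:
step_arm(
  moves=[
    {"tx": 0,"ty": 0,"tz": -35,"roll": 0},
    {"tx": 0,"ty": 0,"tz": -70,"roll": 0},
    {"tx": 0,"ty": 0,"tz": -105,"roll": 0},
    {"tx": 0,"ty": 0,"tz": -140,"roll": 0},
    {"tx": 0,"ty": 0,"tz": -175,"roll": 0},
    {"tx": 0,"ty": 0,"tz": -195,"roll": 0},
    {"tx": 0,"ty": 0,"tz": -200,"roll": 0},
    {"tx": 0,"ty": 0,"tz": -200,"roll": 0},
  ],
)

```text
t: 19.53
eef_pos: [591.1, -32.7, 211.6]
tcp_rot: [3.139, 0.0, 1.299]
ft_force: [-0.7, 0.3, -0.5]
opening: 0.181
grip_force: 30.0
```

```bash
python3 - <<'E'
from h import *
s=env.state();p=s["eef_pos"];print(p,s["ft_force"],s["opening"])
d=snap("scene","s12");w=snap("wrist","w12")
g=proj(d,p+[0,0,40])[0];print(g); u,v=int(g[0]),int(g[1]); print(axis(d,(u-30,u+30,v-30,v+30)));print("w",axis(w))
th=s["tcp_rot"][2];ex=np.array([np.cos(th),np.sin(th),0])
G=p+[0,0,46]
for ph in(0,.2,.3,.4,.5):
    a=-ex*np.sin(ph)+np.array([0,0,np.cos(ph)]); q=proj(d,[G-49*a,G-20*a])-0; r=proj(w,[G-49*a,G-20*a]); e=(q[1]-q[0]);print(ph,q.round(1).tolist(),(e/np.linalg.norm(e)).round(2),"wrist",r.round(1).tolist())
shift(560,-250,260,-.917,False)
E
```

```text
[591.14895456 -32.74492175 211.60750331] [-0.72276916  0.28978638 -0.4631895 ] 0.18080202437253537
[242.48140385 173.46521687]
(42, array([248.07142857, 180.66666667]), array([-0.24457584, -0.96963017]), array([2.8721678 , 4.10634556]), array([245, 177,   7,   8,  42], dtype=int32))
w (2080, array([252.52067308, 207.82932692]), array([ 0.00796514, -0.99996828]), array([ 90.47701406, 374.01818657]), array([ 234,  171,   38,   83, 2080], dtype=int32))
0 [[242.8, 186.4], [242.6, 177.7]] [-0.02 -1.  ] wrist [[253.5, 215.0], [253.6, 233.3]]
0.2 [[245.4, 184.4], [243.7, 176.9]] [-0.22 -0.97] wrist [[253.5, 201.1], [253.6, 227.0]]
0.3 [[246.6, 183.2], [244.2, 176.4]] [-0.34 -0.94] wrist [[253.5, 194.4], [253.6, 224.0]]
0.4 [[247.8, 181.9], [244.7, 175.9]] [-0.47 -0.88] wrist [[253.5, 188.1], [253.6, 221.3]]
0.5 [[249.0, 180.5], [245.2, 175.3]] [-0.6 -0.8] wrist [[253.6, 182.1], [253.6, 218.8]]
from [590.3 -32.5 209.1] 1.299 -> tx -217.6 ty 29.3 tz -50.9 roll 2.216 yaw -0.917
```

```bash
python3 - <<'E'
from h import *
from scipy.optimize import least_squares
w=load("w12");W=load("w11")
for n,d in(("12",w),("11",W)):
    print(n,[(v,d["pixels"][v,248:257].mean(0).astype(int).tolist()) for v in list(range(164,176,2))+list(range(236,300,4))])
for v in range(172,256,8):
    g=w["pixels"][v].astype(int);m=(g[:,0]>g[:,2]+25)&(g[:,0]>50);u=np.flatnonzero(m[215:290])+215;print(v,u.min(),u.max())
E
```

```text
12 [(164, [51, 49, 56]), (166, [59, 57, 63]), (168, [57, 56, 62]), (170, [46, 52, 62]), (172, [159, 86, 57]), (174, [162, 81, 44]), (236, [146, 139, 146]), (240, [153, 161, 174]), (244, [111, 111, 116]), (248, [131, 132, 137]), (252, [132, 133, 138]), (256, [132, 132, 137]), (260, [157, 166, 179]), (264, [68, 114, 181]), (268, [68, 116, 185]), (272, [53, 52, 56]), (276, [66, 64, 70]), (280, [71, 69, 74]), (284, [72, 72, 77]), (288, [73, 73, 77]), (292, [71, 71, 76]), (296, [72, 70, 76])]
11 [(164, [44, 42, 44]), (166, [44, 41, 43]), (168, [43, 41, 42]), (170, [42, 39, 42]), (172, [42, 39, 41]), (174, [42, 40, 41]), (236, [82, 40, 18]), (240, [115, 122, 131]), (244, [119, 126, 135]), (248, [85, 85, 87]), (252, [102, 102, 105]), (256, [102, 102, 106]), (260, [102, 102, 105]), (264, [115, 120, 127]), (268, [131, 140, 151]), (272, [38, 36, 38]), (276, [48, 47, 48]), (280, [52, 50, 52]), (284, [53, 53, 54]), (288, [54, 53, 55]), (292, [52, 52, 54]), (296, [53, 51, 53])]
172 246 259
180 240 266
188 239 267
196 238 267
204 237 267
212 237 268
220 236 269
228 235 269
236 235 270
244 234 270
252 270 270
```

```bash
cat >> h.py <<'E'
from scipy.optimize import least_squares
def cellfit(w,vs,p,th,y0=0):
    ex=np.array([np.cos(th),np.sin(th),0]);ez=np.array([0,0,1.])
    def pts(x):
        a=-ex*np.sin(x[2])+ez*np.cos(x[2]); n=ex*np.cos(x[2])+ez*np.sin(x[2]); b=p+ex*x[0]+ez*x[1]
        return b,a,[b+9*n,b+65*a+9*n,b+65*a-9*n]
    r=least_squares(lambda x:proj(w,pts(x)[2])[:,1]-vs,[20,0,.4],x_scale=[10,10,.1]); return r.x,r.cost,pts(r.x)
E
python3 - <<'E'
from h import *
w=load("w12");s=env.state()
c=w["pixels"][:,250:256].mean(1).astype(int)
for v in (168,169,170,171,172,230,231,232,233,234,235,236,258,259,260,261,262,263): print(v,c[v].tolist(),end=' ')
for vs in ([170.5,233.5,261.5],[170.5,235,262.5],[170.5,233,260.5],[171,233.5,262.5]):
    x,co,q=cellfit(w,np.array(vs),np.array([591.1,-32.7,210.3]),1.299);print("\n",vs,x.round(3),co,q[0].round(1))
E
```

```text
168 [57, 56, 62] 169 [54, 55, 62] 170 [44, 52, 62] 171 [125, 75, 61] 172 [171, 89, 51] 230 [117, 60, 38] 231 [117, 60, 38] 232 [116, 59, 37] 233 [115, 59, 37] 234 [124, 59, 32] 235 [135, 73, 46] 236 [147, 141, 149] 258 [127, 127, 131] 259 [146, 152, 162] 260 [157, 166, 179] 261 [158, 166, 179] 262 [164, 169, 178] 263 [123, 141, 172] 
 [170.5, 233.5, 261.5] [ 18.464 -13.035   0.256] 2.1204581132340797e-25 [596.1 -14.9 197.3]

 [170.5, 235, 262.5] [ 18.511 -13.094   0.27 ] 1.2718709711569747e-24 [596.1 -14.9 197.2]

 [170.5, 233, 260.5] [ 17.918 -15.488   0.26 ] 1.6111442692744274e-24 [595.9 -15.4 194.8]

 [171, 233.5, 262.5] [18.775 -9.959  0.239] 1.5438954548261466e-23 [596.1 -14.6 200.3]
```

```bash
python3 - <<'E'
from h import *
w=load("w12");d=load("s12");p=np.array([591.1,-32.7,210.5]);th=1.299
ex=np.array([np.cos(th),np.sin(th),0]);ey=np.array([np.sin(th),-np.cos(th),0]);ez=np.array([0,0,1.])
def V(x,z,f):
    a=-ex*np.sin(f)+ez*np.cos(f);n=ex*np.cos(f)+ez*np.sin(f);b=p+ex*x+ez*z
    t=np.linspace(0,6.28,40);c=[b+9*(n*np.cos(q)+ey*np.sin(q)) for q in t]+[b+25*a+9*(n*np.cos(q)+ey*np.sin(q)) for q in t]
    sc=proj(d,c); return proj(w,[b+9*n,b+65*a+9*n,b+65*a-9*n])[:,1].round(1),sc.min(0).round(1),sc.max(0).round(1),proj(d,b)[0].round(1)
for f in(.25,.3,.35,.4,.45): print(f,V(49*np.sin(f),43.5-49*np.cos(f),f))
print(V(18.5,-13,.27))
im=d["pixels"].astype(int)
for v in range(168,192): print(v,' '.join("%4d"%x for x in (im[v,236:260,0]-im[v,236:260,2])))
E
```

```text
0.25 (array([183.7, 253.7, 281.9]), array([240.8, 176.1]), array([249.4, 187.5]), array([246. , 184.8]))
0.3 (array([180.7, 255.7, 282.3]), array([241.1, 175.7]), array([250., 187.]), array([246.6, 184.2]))
0.35 (array([177.7, 257.6, 282.6]), array([241.5, 175.3]), array([250.6, 186.4]), array([247.2, 183.6]))
0.4 (array([174.9, 259.6, 282.9]), array([241.8, 174.9]), array([251.1, 185.8]), array([247.8, 182.9]))
0.45 (array([172.2, 261.4, 283. ]), array([242.1, 174.4]), array([251.7, 185.2]), array([248.4, 182.2]))
(array([170.6, 235.3, 262.8]), array([242.5, 177.7]), array([251.1, 189.1]), array([247.7, 186.3]))
168  -10   -1    0   -3   -6   -6   -6   -1   10    2    4    1   -4   -4  -11  -14  -17  -20  -18  -15   -8    4    2  -10
169  -10    1    4    1    6    8    7    4    3    5   -1    3   -3   -7  -16  -18  -20  -18  -19  -16   -4   -4  -26  -48
170  -17    3    2    2   16   21   16    8    2    1   -3    2   -4  -11  -20  -19  -19  -17  -16  -17  -26  -49  -67  -97
171  -21    5    2   -7   10   22   26   10   -2   -3    1    1   -8  -15  -20  -20  -18  -17  -19  -36  -7
[... 1796 characters left out ...]
  -84  -78  -75  -63  -61  -61  -67  -75  -76  -71  -73  -70  -69  -69  -70  -70
187 -149 -143 -145 -141 -139 -132 -125 -112 -101  -88  -87  -86  -83  -82  -83  -78  -75  -76  -77  -73  -76  -79  -79  -76
188 -145 -143 -145 -145 -145 -142 -144 -135 -128 -117 -115 -115 -110 -107 -107  -99  -91  -89  -95 -100 -101 -101  -98  -98
189 -144 -143 -150 -145 -146 -146 -149 -144 -137 -139 -136 -133 -131 -130 -131 -127 -112 -107 -118 -120 -122 -122 -123 -121
190 -146 -142 -143 -144 -144 -149 -142 -143 -145 -140 -141 -141 -137 -140 -142 -136 -128 -125 -130 -129 -130 -133 -129 -127
191 -146 -147 -147 -143 -143 -142 -140 -140 -142 -141 -141 -137 -140 -138 -140 -139 -135 -136 -134 -134 -134 -132 -134 -132
```

```bash
python3 - <<'E'
from h import *
w=load("w9");c=w["pixels"][:,253:260].mean(1).astype(int)
print([(v,c[v].tolist()) for v in range(170,226,2)])
th=1.299;ex=np.array([np.cos(th),np.sin(th),0]);P=np.array([596.4,-11.8,0])
for n,q in(("bot11near",P+9*ex+[0,0,11]),("topnear",P+9*ex+[0,0,67]),("topfar",P-9*ex+[0,0,67])): print(n,proj(w,q))
w=load("w11");c=w["pixels"][:,249:255].mean(1).astype(int)
print([(v,c[v].tolist()) for v in list(range(180,196,2))+list(range(230,274,2))])
V=w["view"];print(-V[:3,:3].T@V[:3,3])
w=load("w12");V=w["view"];print(-V[:3,:3].T@V[:3,3])
E
```

```text
[(170, [49, 46, 47]), (172, [23, 20, 22]), (174, [35, 38, 41]), (176, [100, 49, 23]), (178, [98, 49, 26]), (180, [98, 49, 25]), (182, [98, 49, 24]), (184, [98, 49, 24]), (186, [98, 48, 24]), (188, [99, 49, 24]), (190, [98, 48, 23]), (192, [90, 44, 22]), (194, [80, 40, 20]), (196, [96, 50, 28]), (198, [127, 137, 149]), (200, [125, 133, 143]), (202, [116, 123, 132]), (204, [103, 102, 105]), (206, [109, 108, 111]), (208, [108, 108, 112]), (210, [108, 109, 113]), (212, [108, 109, 112]), (214, [107, 107, 110]), (216, [123, 130, 139]), (218, [129, 137, 148]), (220, [113, 113, 119]), (222, [14, 14, 17]), (224, [22, 21, 24])]
bot11near [[255.83482007 176.68293893]]
topnear [[256.46169817 197.59539744]]
topfar [[256.36277474 223.45319574]]
[(180, [17, 15, 17]), (182, [23, 21, 21]), (184, [37, 34, 36]), (186, [42, 27, 22]), (188, [113, 53, 21]), (190, [107, 51, 20]), (192, [108, 52, 22]), (194, [107, 51, 20]), (230, [83, 41, 18]), (232, [83, 40, 18]), (234, [83, 41, 18]), (236, [82, 40, 18]), (238, [100, 41, 9]), (240, [114, 124, 134]), (242, [118, 125, 135]), (244, [119, 126, 135]), (246, [112, 118, 127]), (248, [89, 88, 90]), (250, [103, 102, 106]), (252, [102, 102, 105]), (254, [102, 102, 105]), (256, [102, 102, 106]), (258, [102, 102, 106]), (260, [102, 102, 106]), (262, [101, 101, 104]), (264, [113, 117, 124]), (266, [121, 129, 139]), (268, [130, 139, 150]), (270, [33, 31, 32]), (272, [37, 36, 38])]
[614.27670509  51.24526926 212.68978872]
[610.84901103  40.40448193 410.59319173]
```

The wrist view gives a tilt of about 0.26 rad; I want about 0.42. I'll go back into the socket and lever further.

Request:
step_arm(
  moves=[
    {"tx": 0,"ty": 0,"tz": 40,"roll": 0},
    {"tx": 0,"ty": 0,"tz": 80,"roll": 0},
    {"tx": 0,"ty": 0,"tz": 120,"roll": 0},
    {"tx": 0,"ty": 0,"tz": 155,"roll": 0},
    {"tx": 0,"ty": 0,"tz": 180,"roll": 0},
    {"tx": 0,"ty": 0,"tz": 192,"roll": 0},
    {"tx": 0,"ty": 0,"tz": 197,"roll": 0},
    {"tx": 0,"ty": 0,"tz": 198,"roll": 0},
    {"tx": 0,"ty": 0,"tz": 198,"roll": 0},
  ],
)

```text
t: 20.38
eef_pos: [590.9, -32.6, 12.2]
tcp_rot: [-3.141, 0.0, 1.299]
ft_force: [0.3, -0.2, -0.2]
opening: 0.183
grip_force: 30.0
```

Request:
step_arm(
  moves=[
    {"tx": -2,"ty": 0,"tz": 0,"roll": 0},
    {"tx": -4,"ty": 0,"tz": 0,"roll": 0},
    {"tx": -6,"ty": 0,"tz": 1,"roll": 0},
    {"tx": -8,"ty": 0,"tz": 1,"roll": 0},
    {"tx": -10,"ty": 0,"tz": 2,"roll": 0},
    {"tx": -10,"ty": 0,"tz": 2,"roll": 0},
  ],
)

```text
t: 20.88
eef_pos: [588.3, -42.6, 10.8]
tcp_rot: [3.141, 0.0, 1.299]
ft_force: [0.3, 0.6, 1.7]
opening: 0.18
grip_force: 30.0
```

```bash
cat >> h.py <<'E'
def edges(w,lo=175,u=(250,256)):
    c=w["pixels"][:,u[0]:u[1]].mean(1); bl=(c[:,0]-c[:,2]>25)
    v=np.flatnonzero(bl[140:275])+140; v0=v.min(); v1=v.max()
    sm=[k for k in range(v1+2,v1+45) if c[k].min()>95 and c[k,2]-c[k,0]<40]; return v0-.5,v1+.5,max(sm)+.5
def report(name):
    w=snap("wrist",name);V=w["view"];cam=-V[:3,:3].T@V[:3,3];s=env.state();th=s["tcp_rot"][2]
    ex=np.array([np.cos(th),np.sin(th),0]); p=cam-75.8*ex-[0,0,200.7]
    e=edges(w); x,co,q=cellfit(w,np.array(e),p,th); print("edges",e,"x,z,phi",x.round(3),"p",p.round(1),"bottom",q[0].round(1),"ft",s["ft_force"].round(1),s["opening"].round(3)); return w,p,th,x
E
python3 -c "
from h import *
report('w13')"
```

```text
Traceback (most recent call last):
  File "h.py", line 47, in report
    e=edges(w); x,co,q=cellfit(w,np.array(e),p,th); print("edges",e,"x,z,phi",x.round(3),"p",p.round(1),"bottom",q[0].round(1),"ft",s["ft_force"].round(1),s["opening"].round(3)); return w,p,th,x
                                                                                                                                                           ^^^^^^^^^^^^^^^^^^
AttributeError: 'float' object has no attribute 'round'
```

Request:
step_arm(
  moves=[
    {"tx": 0,"ty": 0,"tz": -20,"roll": 0},
    {"tx": 0,"ty": 0,"tz": -40,"roll": 0},
    {"tx": 0,"ty": 0,"tz": -60,"roll": 0},
    {"tx": 0,"ty": 0,"tz": -70,"roll": 0},
    {"tx": 0,"ty": 0,"tz": -70,"roll": 0},
    {"tx": 0,"ty": 0,"tz": -70,"roll": 0},
  ],
)

```text
t: 21.43
eef_pos: [588.1, -42.3, 80.4]
tcp_rot: [3.141, 0.0, 1.299]
ft_force: [0.0, 0.5, -0.4]
opening: 0.181
grip_force: 30.0
```

```bash
sed -i 's/s\["opening"\].round(3)/s["opening"]/' h.py; python3 -c "
from h import *
report('w14')
w=load('w12');print(edges(w))
w=load('w14');c=w['pixels'][:,250:256].mean(1).astype(int);print([(v,c[v].tolist()) for v in list(range(160,190,3))+list(range(226,280,2))])"
```

```text
edges (np.float64(158.5), np.float64(236.5), 260.5) x,z,phi [27.96  -8.441  0.411] p [587.9 -42.2  80.3] bottom [595.4 -15.3  71.9] ft [-0.   0.6 -0.4] 0.1775586530001353
(np.float64(170.5), np.float64(235.5), 262.5)
[(160, [207, 105, 51]), (163, [191, 94, 41]), (166, [191, 94, 41]), (169, [191, 94, 41]), (172, [192, 94, 41]), (175, [192, 94, 40]), (178, [192, 94, 41]), (181, [192, 94, 41]), (184, [192, 94, 41]), (187, [192, 95, 41]), (226, [128, 65, 35]), (228, [128, 65, 35]), (230, [128, 65, 35]), (232, [128, 65, 36]), (234, [128, 64, 33]), (236, [145, 113, 107]), (238, [153, 165, 178]), (240, [153, 161, 174]), (242, [147, 155, 165]), (244, [120, 119, 123]), (246, [133, 133, 138]), (248, [133, 133, 138]), (250, [132, 133, 138]), (252, [133, 133, 138]), (254, [133, 133, 138]), (256, [129, 129, 134]), (258, [155, 163, 174]), (260, [153, 164, 178]), (262, [49, 89, 145]), (264, [56, 94, 147]), (266, [57, 94, 148]), (268, [56, 96, 152]), (270, [51, 52, 63]), (272, [54, 53, 57]), (274, [62, 61, 63]), (276, [68, 66, 71]), (278, [56, 55, 58])]
```

The tilt is now 0.41 rad. Next I move to a hover above the inspection camera, raised by 70 mm over the final pose, turning the tool so the tilt follows the camera's lean.

Request:
step_arm(
  moves=[
    {"tx": 0,"ty": 0,"tz": -38,"roll": 0.12},
    {"tx": 0,"ty": 0,"tz": -76,"roll": 0.24},
    {"tx": -5,"ty": 0,"tz": -114,"roll": 0.36},
    {"tx": -15,"ty": 0,"tz": -150,"roll": 0.48},
    {"tx": -30,"ty": 0,"tz": -175,"roll": 0.6},
    {"tx": -55,"ty": 1,"tz": -185,"roll": 0.72},
    {"tx": -80,"ty": 2,"tz": -185,"roll": 0.84},
    {"tx": -105,"ty": 3,"tz": -185,"roll": 0.96},
    {"tx": -130,"ty": 4,"tz": -185,"roll": 1.08},
    {"tx": -155,"ty": 5,"tz": -185,"roll": 1.2},
    {"tx": -175,"ty": 5,"tz": -185,"roll": 1.32},
    {"tx": -190,"ty": 5,"tz": -185,"roll": 1.44},
  ],
)

```text
t: 22.48
eef_pos: [541.2, -228.1, 263.9]
tcp_rot: [-3.141, 0.002, -0.148]
ft_force: [-0.5, 0.2, 0.4]
opening: 0.181
grip_force: 30.0
```

Request:
step_arm(
  moves=[
    {"tx": 0,"ty": 0,"tz": 0,"roll": 0.12},
    {"tx": 0,"ty": 0,"tz": 0,"roll": 0.24},
    {"tx": 0,"ty": 0,"tz": 0,"roll": 0.36},
    {"tx": 0,"ty": 0,"tz": 0,"roll": 0.48},
    {"tx": 0,"ty": 0,"tz": 0,"roll": 0.6},
    {"tx": 0,"ty": 0,"tz": 0,"roll": 0.72},
    {"tx": 0,"ty": 0,"tz": 0,"roll": 0.776},
    {"tx": 0,"ty": 0,"tz": 0,"roll": 0.776},
    {"tx": 0,"ty": 0,"tz": 0,"roll": 0.776},
  ],
)

```text
t: 23.23
eef_pos: [541.9, -226.5, 264.4]
tcp_rot: [3.141, 0.002, -0.915]
ft_force: [0.7, 0.3, -1.2]
opening: 0.18
grip_force: 30.0
```

```bash
python3 - <<'E'
from h import *
w,p,th,x=report('w15');print("yaw",th)
s=snap("scene","s15");t=snap("top","t15")
a=cv2.resize(w["pixels"],(512,384))[20:384];im=np.zeros((600,800,3),np.uint8);im[:364,:512]=a
im[:280,520:800]=cv2.resize(s["pixels"][210:280,150:220],(280,280),interpolation=cv2.INTER_CUBIC)
im[290:590,500:800]=cv2.resize(t["pixels"][205:265,154:214],(300,300),interpolation=cv2.INTER_CUBIC)
im[370:600,:490]=cv2.resize(w["pixels"][105:220,130:375],(490,230),interpolation=cv2.INTER_CUBIC)
cv2.imwrite("pics/fin.png",im)
for th_ in(.3,.4,.5): 
    d=np.array([np.cos(2.225),np.sin(2.225)]);P=np.array([*(np.array([582.3,-280.1])+56*np.sin(th_)*d),98+56*np.cos(th_)]);print(th_,proj(w,P))
E
```

```text
edges (np.float64(159.5), np.float64(236.5), 260.5) x,z,phi [26.874 -9.664  0.404] p [ 541.9 -226.1  264.2] bottom [ 558.3 -247.4  254.6] ft [ 0.5 -0.2  0.1] 0.17543343003804907
yaw -0.9148362831425925
0.3 [[252.67793904 120.50263313]]
0.4 [[252.65696689 126.03041835]]
0.5 [[252.63557446 131.15799482]]
```

View pics/fin.png

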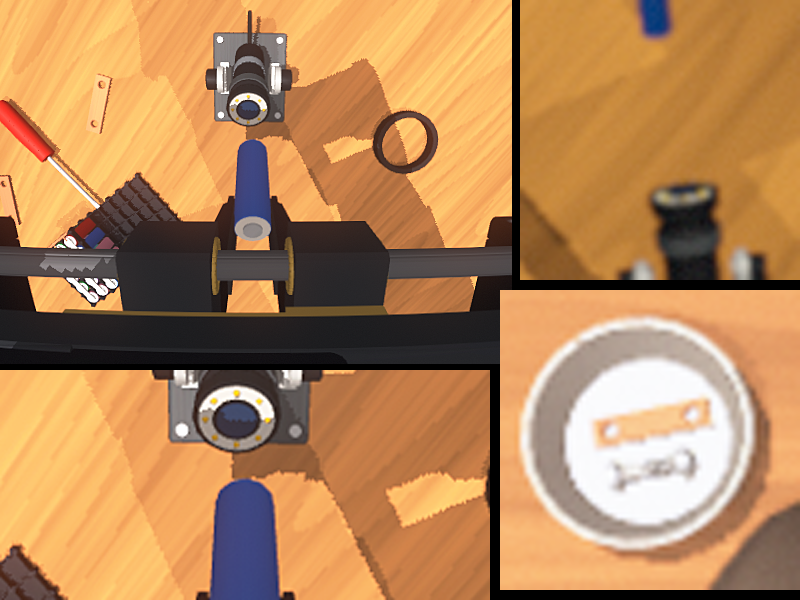

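The composite shows bolt and link inside the tub at bottom right. In the wrist view the lens ring is centred at about pixel (248,129) and the blue cell lies in line with the tube. I refine the lens position and axis numerically.

```bash
python3 - <<'E'
from h import *
w=load("w15");t=load("t15");s=load("s15");t0=load("top0")
g=w["pixels"].astype(int);u0,v0=215,105
g=g[v0:160,u0:285]; m=((g.min(2)>120)).astype(np.uint8)
n,l,st,c=cv2.connectedComponentsWithStats(m,connectivity=8)
for i in range(1,n):
    if st[i,4]>6: print(st[i],(c[i]+[u0,v0]).round(1))
d2=((np.indices(m.shape)[1]+u0-248.3)**2/22.5**2+(np.indices(m.shape)[0]+v0-129.5)**2/18**2)<1
cs,_=cv2.findContours((m&d2).astype(np.uint8),cv2.RETR_EXTERNAL,cv2.CHAIN_APPROX_NONE)
h=cv2.convexHull(np.vstack(cs)); e=cv2.fitEllipse(np.vstack(cs) if len(h)<6 else h);print("ring ellipse",np.array(e[0])+[u0,v0],e[1:])
uvw=np.array(e[0])+[u0,v0]
L=tri([(w,uvw),(t0,(344.5,197)),(s,(191,258.9))]);print("L",L,[ (proj(k,L)[0]).round(1) for k in(w,t0,s)],"w+s",tri([(w,uvw),(s,(191,258.9))]),"w+t",tri([(w,uvw),(t0,(344.5,197))]))
B=np.array([onz(w,q,12)[:2] for q in[(219.5,60),(280,60),(278.5,134.5),(220.5,135)]]);print("base",B.mean(0),[np.arctan2(*(B[i]-B[j])[::-1]).round(3) for i,j in((3,0),(2,1))])
for z in(146,148,150): print(z,onz(w,uvw,z))
E
```

```text
[  0   0  16  35 366] [221.2 122.3]
[54  0 12 10 92] [275.2 109.4]
[ 15   8  37  32 438] [248.9 125.4]
[60 28  6  6 27] [277.4 135.3]
[22 32 10  8 43] [241.9 141. ]
ring ellipse [246.57500076 128.6511116 ] ((31.69713020324707, 40.91089630126953), 85.43605041503906)
L [ 571.14542741 -258.3992811   142.43796128] [array([248.1, 127.6]), array([343.8, 196.5]), array([190.6, 258.8])] w+s [ 571.41820923 -256.72867505  140.64985465] w+t [ 570.3670909  -258.3924573   146.12118947]
base [ 586.09606863 -278.98892767] [np.float64(2.219), np.float64(2.225)]
146 [ 571.86542138 -257.07161076  146.        ]
148 [ 571.96752353 -257.25422307  148.        ]
150 [ 572.06962568 -257.43683538  150.        ]
```

Request:
step_arm(
  moves=[
    {"tx": -0.5,"ty": -3,"tz": 15,"roll": 0},
    {"tx": -0.5,"ty": -3,"tz": 30,"roll": 0},
    {"tx": -0.5,"ty": -3,"tz": 42,"roll": 0},
    {"tx": -0.5,"ty": -3,"tz": 52,"roll": 0},
    {"tx": -0.5,"ty": -3,"tz": 60,"roll": 0},
    {"tx": -0.5,"ty": -3,"tz": 65,"roll": 0},
    {"tx": -0.5,"ty": -3,"tz": 68,"roll": 0},
    {"tx": -0.5,"ty": -3,"tz": 70,"roll": 0},
    {"tx": -0.5,"ty": -3,"tz": 70,"roll": 0},
    {"tx": -0.5,"ty": -3,"tz": 70,"roll": 0},
  ],
)

```text
t: 24.22
eef_pos: [544.3, -224.4, 196.0]
tcp_rot: [-3.141, -0.001, -0.917]
ft_force: [0.4, 0.1, -0.6]
opening: 0.177
grip_force: 30.0
```

```bash
python3 - <<'E'
from h import *
w,p,th,x=report('w16');s=snap("scene","s16")
ex=np.array([np.cos(th),np.sin(th),0]);b=p+ex*x[0]+[0,0,x[1]]
# blue column centre near bottom
g=w["pixels"].astype(int)
for v in(165,175,185,200): 
    m=(g[v,:,0]-g[v,:,2]>25);u=np.flatnonzero(m[215:290])+215;print(v,(u.min()+u.max())/2 if len(u) else None)
# lens ring in this picture
m=(g[80:160,215:290].min(2)>120).astype(np.uint8);n,l,st,c=cv2.connectedComponentsWithStats(m,connectivity=8)
for i in range(1,n):
    if st[i,4]>12: print("white",st[i,:2]+[215,80],st[i,2:],(c[i]+[215,80]).round(1))
L=np.array([570.5,-258.7,148.5]);print("L px",proj(w,L))
for T in(.4,.46):
  d=-ex;a=d*np.sin(T)+np.array([0,0,np.cos(T)]);n=ex*np.cos(T)+np.array([0,0,np.sin(T)]);y=np.array([np.sin(th),-np.cos(th),0]);r=b-L;print("lens frame x,y,z",(r@n).round(1),(r@y).round(1),(r@a).round(1))
q=proj(s,L)[0];u,v=int(q[0]),int(q[1]);print("scene lens",q,"bottom",proj(s,b)[0],axis(s,(u-25,u+25,v-40,v+5)))
E
```

```text
edges (np.float64(158.5), np.float64(236.5), 260.5) x,z,phi [28.263 -8.51   0.412] p [ 543.9 -223.8  196. ] bottom [ 561.1 -246.2  187.5] ft [-0.8 -0.4  0.1] 0.17473967295780157
165 251.5
175 252.0
185 251.5
200 251.5
white [215  80] [ 29  69 677] [220.8 110.5]
white [276  80] [ 14  38 418] [283.7  98.7]
white [227 118] [ 48  40 795] [250.4 135.9]
white [282 140] [ 6  7 33] [284.5 142.6]
L px [[252.18738576 137.86859174]]
lens frame x,y,z 0.8 -0.1 42.0
lens frame x,y,z 3.3 -0.1 41.9
scene lens [190.04024098 257.09169673] bottom [188.20398206 241.03508926] (155, array([186.30967742, 226.70967742]), array([-0.14091862, -0.99002118]), array([ 4.3397914 , 46.45937073]), array([181, 217,  10,  23, 155], dtype=int32))
```

```bash
python3 - <<'E'
from h import *
s=load("s16");im=s["pixels"].astype(int)
print("B-R");
for v in range(232,266): print(v,' '.join("%4d"%x for x in (im[v,180:202,0]-im[v,180:202,2])),'|',' '.join("%3d"%x for x in im[v,180:202].min(1)))
th=-.916;ex=np.array([np.cos(th),np.sin(th),0]);y=np.array([np.sin(th),-np.cos(th),0]);a=-ex*np.sin(.41)+np.array([0,0,np.cos(.41)]);n=ex*np.cos(.41)+np.array([0,0,np.sin(.41)])
b=np.array([561.1,-246.2,187.5]);tt=np.linspace(0,6.28,60);c=proj(s,[b+9*(n*np.cos(q)+y*np.sin(q)) for q in tt]);print(c.min(0),c.max(0))
L=np.array([570.5,-258.7,148.5]);c=proj(s,[L+18*(n*np.cos(q)+y*np.sin(q)) for q in tt]);print("ring18",c.min(0),c.max(0))
E
```

```text
B-R
232 -146 -147 -136  -86   -3   83  109  110  112   85   19  -62 -118 -131 -131 -131 -127 -130 -136 -135 -132 -137 |  70  66  68  89  86  37  16  14   6  29  66  81  64  58  58  56  60  60  57  61  65  59
233 -141 -145 -136  -97  -14   77  116  112  111   92   30  -58 -116 -132 -129 -128 -130 -133 -136 -133 -135 -136 |  70  62  66  86  87  44   7  11  11  24  61  82  64  57  58  57  58  59  59  63  60  58
234 -140 -141 -134  -98  -16   75  116  110  111   94   38  -48 -112 -132 -128 -130 -132 -132 -136 -133 -133 -135 |  62  60  65  86  87  45   8  15  10  21  62  87  69  56  58  55  58  63  60  64  61  57
235 -136 -135 -134 -103  -25   71  112  106  109   98   46  -44 -108 -130 -131 -133 -135 -133 -135 -135 -131 -131 |  63  64  66  81  89  46  10  18  13  18  63  86  70  57  56  56  58  63  62  58  64  60
236 -138 -139 -139 -106  -37   56  112  113  104  101   53  -33 -102 -130 -134 -136 -133 -135 -134 -135 -130 -132 |  60  61  62  81  95  60  10  11  17  16  54  84  68  56  55  57  63  62  62  58  61  57
237 -137 -143 -137 -115  -44   46  105  120  119  104   66  -18  -90 -127 -1
[... 5258 characters left out ...]
 -7    3    2    5    1   -4    1   -4    2    6    2   -4  -37  -87 -122 -132 -128 |  55  54  53  36  27  21  22  23  24  26  24  24  28  25  21  19  22  24  39  49  55  57
264 -127 -126 -122 -108  -74  -33    2    0    1   -1   -1    4   -2   -3    4   -1    0  -24  -74 -110 -123 -125 |  61  60  56  46  36  21  23  22  23  27  29  22  23  20  14  25  15  24  35  49  56  57
265 -129 -132 -131 -120  -95  -46  -10    2    5    4   -4   -1    8    1    0   -2    4   -6  -41  -77 -107 -119 |  57  54  53  51  38  30  13  16  22  23  27  20  15  19  23  22  19  27  31  49  57  59
[184.38747737 239.51862643] [192.04255257 242.56903754]
ring18 [182.45846122 253.89168721] [197.59371185 260.38780742]
```

```bash
python3 - <<'E'
from h import *
w=load("w16");s=load("s16");p=np.array([543.9,-223.8,196.]);th=-.916
ex=np.array([np.cos(th),np.sin(th),0]);y=np.array([np.sin(th),-np.cos(th),0]);ez=np.array([0,0,1.]);tt=np.linspace(0,2*np.pi,90)
def model(x):
    a=-ex*np.sin(x[2])+ez*np.cos(x[2]);n=ex*np.cos(x[2])+ez*np.sin(x[2]);b=p+ex*x[0]+ez*x[1]
    bc=np.array([b+9*(n*np.cos(q)+y*np.sin(q)) for q in tt]);tc=bc+65*a
    W=proj(w,[b+9*n,b+65*a+9*n,b+65*a-9*n])[:,1]; wu=proj(w,bc)[:,0];S=proj(s,bc); sm=proj(s,[b+12*a])[0]
    return np.array([*W,S[:,1].max(),]),S,b,a
obs=np.array([158.5,236.5,260.5,240.0])
for wt in([1,1,1,0],[1,1,1,1],[1,1,.5,1.5],[1,1,0,1]):
    r=least_squares(lambda x:(model(x)[0]-obs)*wt,[28,-5,.4],x_scale=[10,10,.1]);m=model(r.x);print(wt,r.x.round(3),(m[0]-obs).round(1),"bottom",m[2].round(1),"u",m[1][:,0].min().round(1),m[1][:,0].max().round(1))
# width of cell near the bottom and top in wrist -> depth check
g=w["pixels"].astype(int)
for v in(170,180,200,225,232):
    c=g[v];m=np.flatnonzero((c[215:290,0]-c[215:290,2])>25)+215;print(v,m.max()-m.min()+1,end=' ')
E
```

```text
[1, 1, 1, 0] [28.253 -8.493  0.412] [ 0.  -0.  -0.   2.6] bottom [ 561.1 -246.2  187.5] u 184.4 192.0
[1, 1, 1, 1] [29.106 -3.775  0.384] [-0.2 -0.6  1.1  1.5] bottom [ 561.6 -246.9  192.2] u 184.2 191.9
[1, 1, 0.5, 1.5] [29.836  0.799  0.363] [-0.1 -0.4  2.8  0.5] bottom [ 562.1 -247.5  196.8] u 184.1 191.8
[1, 1, 0, 1] [30.109  2.662  0.357] [ 0.   0.   3.7 -0. ] bottom [ 562.2 -247.7  198.7] u 184.0 191.7
170 28 180 29 200 32 225 36 232 37
```

The scene view suggests the flat end is a few mm higher than the wrist fit gives. I take a weighted middle: 6 mm lower, with small lateral trims.

Request:
step_arm(
  moves=[
    {"tx": -1,"ty": -0.5,"tz": 2,"roll": 0},
    {"tx": -2,"ty": -1,"tz": 4,"roll": 0},
    {"tx": -2,"ty": -1,"tz": 6,"roll": 0},
    {"tx": -2,"ty": -1,"tz": 6,"roll": 0},
    {"tx": -2,"ty": -1,"tz": 6,"roll": 0},
    {"tx": -2,"ty": -1,"tz": 6,"roll": 0},
    {"tx": -2,"ty": -1,"tz": 6,"roll": 0},
    {"tx": -2,"ty": -1,"tz": 6,"roll": 0},
  ],
)

```text
t: 24.98
eef_pos: [543.8, -222.1, 189.7]
tcp_rot: [3.142, -0.0, -0.917]
ft_force: [-0.1, 0.4, -0.0]
opening: 0.183
grip_force: 30.0
```

```bash
python3 - <<'E'
from h import *
w,p,th,x=report('w17');s=snap("scene","s17");im=s["pixels"].astype(int)
# direct scene measure: cell bottom edge row, ring rows
c=im[230:270,186:190].mean(1);print([(230+i,int(r[0]-r[2]),int(r.min())) for i,r in enumerate(c) if 6<i<34])
# scene-predicted rows for cell bottom (max of circle) at distances D from lens centre observed
th=-.916;ex=np.array([np.cos(th),np.sin(th),0]);y=np.array([np.sin(th),-np.cos(th),0]);tt=np.linspace(0,6.28,60)
for Lz,T in((148.5,.44),(145,.44),(148.5,.38)):
  L=np.array([570.5,-258.7,Lz]);a=-ex*np.sin(T)+np.array([0,0,np.cos(T)]);n=ex*np.cos(T)+np.array([0,0,np.sin(T)])
  print(Lz,T,"lens",proj(s,L)[0].round(1),[(D,proj(s,[L+D*a+9*(n*np.cos(q)+y*np.sin(q)) for q in tt])[:,1].max().round(1)) for D in(30,40,50)])
E
```

```text
edges (np.float64(159.5), np.float64(236.5), 260.5) x,z,phi [27.258 -9.752  0.406] p [ 543.4 -221.6  189.7] bottom [ 560.  -243.2  179.9] ft [-0.3  0.5 -0.6] 0.1794077290997787
[(237, 106, 15), (238, 104, 19), (239, 102, 20), (240, 67, 56), (241, -9, 91), (242, -86, 84), (243, -126, 60), (244, -132, 58), (245, -132, 60), (246, -135, 60), (247, -132, 63), (248, -133, 62), (249, -133, 61), (250, -134, 59), (251, -131, 60), (252, -131, 58), (253, -131, 58), (254, -128, 58), (255, -108, 61), (256, -64, 59), (257, -12, 56), (258, -19, 79), (259, -37, 104), (260, -28, 106), (261, -10, 71), (262, -2, 31), (263, 3, 22)]
148.5 0.44 lens [190.  257.1] [(30, np.float64(246.8)), (40, np.float64(242.9)), (50, np.float64(238.9))]
145 0.44 lens [190.2 258.1] [(30, np.float64(247.9)), (40, np.float64(243.9)), (50, np.float64(239.9))]
148.5 0.38 lens [190.  257.1] [(30, np.float64(247.3)), (40, np.float64(243.5)), (50, np.float64(239.6))]
```

Scene and wrist views now bracket the distance at about 36–44 mm, and the lateral error and tilt are within tolerance. Handing in.

```bash
python3 -c "
from cell import env
print(env.state()['grip_force'],env.state()['t']);print(env.job_done())"
```

```text
29.99806433916092 25.0833
the job is handed in; nothing more can be done
None
```

I handed the job in at 25.1 s: the bolt and link are in the tub, and the cell is held steady, tilted about 0.4 rad in line with the lens, its flat end an estimated 36–44 mm from the glass; the hand-in returned no verdict.

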